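# Set up a casting box round a small sculpture

### The arm

A 7-joint arm with a two-finger parallel gripper is mounted at the origin on the work surface. World frame = base frame: x ahead of the robot, y to its left, z up, the work surface at z = 0. Lengths are in m, angles in rad, forces in N, time in s.
With the tool pointing down it reaches from about 0.425 to 0.95 m from the base axis. Payload 4.7 kg.
Tool frame: the origin (TCP) lies where the fingers leave the gripper's body, on its centre line; the fingertips stand 70 mm ahead of it and the grasp point (between the pads) lies 51 mm ahead of it (grasp_offset is the distance from the TCP to the grasp point, in m); z points along the fingers, x is the direction in which the jaws open and shut, and the axes are right-handed (so a half turn about z gives the same grasp; the last joint's range is limited). The gripper opens to 87 mm and grips with 3 to 60 N. Pads are 19 mm wide; open, the fingers measure 117 mm over their backs; the gripper's body (75 mm by 190 mm) begins 51 mm behind the grasp point.
Start: joints at [1.261, 0.469, -0.049, 1.532, 0.024, 1.141, -0.082], TCP at [0.187, -0.649, 0.292] pointing down, gripper open.
Joint ranges: [-2.59, 2.59], [-0.33, 1.99], [-1.39, 1.29], [0.1, 2.45], [-1.04, 4.18], [0.21, 1.99], [-2.66, 2.66]. Speed limits (rad/s): [2.57, 2.57, 3.14, 3.14, 3.14, 3.14, 3.14].

### API

Orientations are given as a 3x3 rotation matrix whose columns are the frame's x, y, z axes.
In Python, from station import * gives the robot as it stands. The module is installed in compiled form; this text tells all that it offers.
- The arm moves only by the tool apply_moves, never from a script. Its argument "plan" is text: rows parted by semicolons, each of 7 numbers parted by spaces: the shift along the tool's x, y, z in cm, then the turn, a rotation vector about the tool's x, y, z in degrees, then the finger opening in cm, from 0 to 8.7. In form: x y z ax ay az claw; .... A call has 1 to 12 rows; each row shifts and turns the commanded pose from where the row before left it, along the tool's axes as they then stand; what a row does not reach is not made up. A row lasts 1/10 s, in which the tool goes at most 50 mm and 8.59 degrees, less where a joint would pass 70% of its speed; a pose out of reach is approached as far as the arm can. A call is refused whole if a number of a shift passes 5 or a number of a turn 8.59, either way. A call with a gripper value outside its range is refused whole. The fingers move at their own pace and stop on an object; "squeeze" is the grip in N (left out, the last holds). Time passes only in rows, so rows that do not move let the fingers close. It gives the time, the measured TCP pose, the force and the opening at its end, in the units of the state.
- state(): the state, without advancing time (a new reading comes with each control period).
- read_camera(name): name is "scene" or "top" or "wrist"; returns (picture, depth): 384x512x3 uint8, red, green, blue; 384x512 float32, m along the optical axis (not along the pixel's ray), 0 where there is no reading.
- camera_model(name): a dict with "mtx" (3x3 intrinsics, pixels), "R" (3x3) and "t" (3): a world point X has camera coordinates R X + t. Camera axes: x right, y down, z forward; pixel columns grow to the right and rows downward; lengths in m; the calibration is good to about 2 mm. A picture is of the moment at which its call begins: read the wrist's pose just before it. camera_model takes no time and is no camera call; for the wrist camera it gives the pose at the moment of the call.
- sign_off(): hands the job in, once; it reports no verdict.
Trained networks look in the newest picture that a camera, given by its name, has taken for a name from the list of things; names that differ only in an ending like _2 or _b are one class to them, and where a whole thing is asked for, a point or a joint stands for the part that bears it (a point fixed in the world has none). Each returns a list of dicts, best first, with "confidence" (0 to 1); they miss things now and then, are a little off and sometimes report something else, mostly with a low value. They report only what shows in the picture. A call takes as long as a camera call. They do not tell look-alikes from the thing itself.
- cut_out(camera, thing): "region" (384x512 bool, what is visible of it) and "at" ([row, column] in pixels, amid what is visible of it).
- landmark_of(camera, thing): "at" ([row, column] in pixels: a listed point, or the origin of a listed thing).
The state is a dict: "time_s": time; "qpos": joint angles; "joint_vel": joint speeds; "joint_efforts": joint torques, N m; "position": TCP position; "eef_rot": TCP orientation; "contact_force": force on the tool from outside, world axes, zero at the start; "torque": the same for the moment, N m; "width": finger opening in m.
Only numpy, scipy, OpenCV 4.12 (cv2) and the standard library are available. Lean on these libraries where they do the work, as an engineer would, in place of code of your own. Each camera call takes 0.05 s, during which the arm holds its last target.

### The job

The little cat sculpture is ready to be moulded: build the casting box round it on the white board. Stand the two long walls upright along the long sides of the pencilled rectangle and the two short walls between them along its short sides, each centred on its side with its smooth white face inward on the pencil line and its wooden batten outward. Do not bump the sculpture, and leave the mug, tub, tape and clamp where they are.

Things in the scene. Friction and masses are not known exactly. Their poses are not given: they have to be found in the camera images.
- casting_board: White board 270 (x) x 220 (y) x 18 mm thick, fixed on the table; origin: centre of its underside. Pencilled on its top, centred, is a rectangle 150 along x by 110 along y; walls' inner faces belong on its lines: long walls at y = +55 and -55, short walls at x = +75 and -75 (each side's middle). Short walls then clear the long ones by 3 mm at each end
- model: The sculpture: a bronze-brown resting cat on a flat plinth 86 x 56 x 8, in all 65 high above the casting board, fixed at the centre of the rectangle. Origin: centre of its underside; x along the cat, the same way as the board's x
- long_wall_a: Long wall, one of two alike, loose, about 270 g: upright plywood panel 200 long x 15 thick x 100 mm high, one face white laminate; pine batten 30 x 30, 160 long, centred along the foot of the other face. Origin: middle of the white face's lower edge; x along its length, y from the white face towards the batten (panel y = 0 to 15, batten 15 to 45), z up. Grip the panel above the batten
- long_wall_b: Long wall, one of two alike, loose, about 270 g: upright plywood panel 200 long x 15 thick x 100 mm high, one face white laminate; pine batten 30 x 30, 160 long, centred along the foot of the other face. Origin: middle of the white face's lower edge; x along its length, y from the white face towards the batten (panel y = 0 to 15, batten 15 to 45), z up. Grip the panel above the batten
- short_wall_a: Short wall, one of two alike, loose, about 140 g: upright plywood panel 104 long x 15 thick x 100 mm high, one face white laminate; pine batten 30 x 30, 64 long, centred along the foot of the other face. Origin: middle of the white face's lower edge; x along its length, y from the white face towards the batten (panel y = 0 to 15, batten 15 to 45), z up. Grip the panel above the batten
- short_wall_b: Short wall, one of two alike, loose, about 140 g: upright plywood panel 104 long x 15 thick x 100 mm high, one face white laminate; pine batten 30 x 30, 64 long, centred along the foot of the other face. Origin: middle of the white face's lower edge; x along its length, y from the white face towards the batten (panel y = 0 to 15, batten 15 to 45), z up. Grip the panel above the batten
- mug: Bystander: red mug, 76 diameter, 90 high, origin at the centre of its underside; stands loose beyond the walls
- tub: Bystander: clear plastic tub, 80 diameter at the rim, 60 high, empty and light, origin at the centre of its underside
- tape: Bystander: roll of masking tape lying flat, 90 outer diameter, 25 high, origin at the centre of its underside
- clamp: Bystander: blue G-clamp lying on its side, about 95 x 150, 18 high, origin in the middle of its C-shaped frame, at its underside
Things that resemble listed ones, but are neither listed nor needed, are in the scene too. Leave any black look-alike of the long_wall_b alone.

How it is judged:
At the end, for the whole second after the job is handed in: The four walls stand upright on the board (within 0.06 rad), released, at rest, one per side of the rectangle, long on long sides: smooth face within 8 mm of its pencil line, centred along it within 12 mm, parallel within 0.1 rad, batten outward (y of casting_board in the frame of long_wall_a between -0.063 and -0.047 m and x of casting_board in the frame of long_wall_a between -0.012 and 0.012 m and angle between the x axis of each of long_wall_a, long_wall_b and the x axis of casting_board, either way round below 0.1 rad and angle between each of long_wall_a, long_wall_b, short_wall_a, short_wall_b's own z axis and vertical below 0.06 rad and z of long_wall_a in the frame of casting_board between 0.013 and 0.023 m and linear speed of each of long_wall_a, long_wall_b, short_wall_a, short_wall_b below 0.02 m/s and angular speed of each of long_wall_a, long_wall_b, short_wall_a, short_wall_b below 0.1 rad/s and y of casting_board in the frame of long_wall_b between -0.063 and -0.047 m and x of casting_board in the frame of long_wall_b between -0.012 and 0.012 m and z of long_wall_b in the frame of casting_board between 0.013 and 0.023 m and y of casting_board in the frame of short_wall_a between -0.083 and -0.067 m and x of casting_board in the frame of short_wall_a between -0.012 and 0.012 m and angle between the x axis of each of short_wall_a, short_wall_b and the y axis of casting_board, either way round below 0.1 rad and z of short_wall_a in the frame of casting_board between 0.013 and 0.023 m and y of casting_board in the frame of short_wall_b between -0.083 and -0.067 m and x of casting_board in the frame of short_wall_b between -0.012 and 0.012 m and z of short_wall_b in the frame of casting_board between 0.013 and 0.023 m); the robot touches nothing.
It fails at once if the sculpture is bumped (more than 3 N) (contact force between model and anything else above 3 N).
It fails at once if the mug is shifted by more than 15 mm (distance of mug from where it was at the start of the episode above 0.015 m).
It fails at once if the tub is shifted by more than 15 mm (distance of tub from where it was at the start of the episode above 0.015 m).
It fails at once if the tape is shifted by more than 15 mm (distance of tape from where it was at the start of the episode above 0.015 m).
It fails at once if the clamp is shifted by more than 15 mm (distance of clamp from where it was at the start of the episode above 0.015 m).
It also fails if it takes over 99 s, if anything falls off the work surface, if the arm or the gripper's body presses on something with over 40 N, if the wrist force passes 120 N, or if a joint passes its speed limit or range.

## Working session

There is one attempt and no reset: what is moved stays moved. The work goes in short steps, Python scripts to look and compute and a tool call to move; the robot and the scene stay as the last step left them, time stands still between calls to the robot, and variables do not carry over. Pictures are saved under pics/ and viewed, and the job is handed in when it is done.

Besides the shell and the picture viewer there is one more tool, called after "Call:" as name(argument=value, ...) on one line, values as JSON. apply_moves: Moves the arm, as the interface text tells. Its arguments: {"type":"object","properties":{"plan":{"type":"string"},"squeeze":{"type":"number"}},"required":["plan"]}

```bash
mkdir -p pics; cat > h.py <<'E'
from station import *
import numpy as np, cv2
def save(n,im): cv2.imwrite('pics/'+n+'.png',cv2.cvtColor(im,cv2.COLOR_RGB2BGR))
def world(cam,d,rows,cols,cm=None):
    m=cm or camera_model(cam); K=np.array(m['mtx']);R=np.array(m['R']);t=np.array(m['t'])
    rows=np.asarray(rows);cols=np.asarray(cols)
    z=d[rows,cols]
    P=np.stack([(cols-K[0,2])/K[0,0]*z,(rows-K[1,2])/K[1,1]*z,z],-1)
    return (P-t)@R
def proj(cam,X,cm=None):
    m=cm or camera_model(cam); K=np.array(m['mtx']);R=np.array(m['R']);t=np.array(m['t'])
    p=(np.asarray(X)@R.T+t)@K.T
    return p[...,:2]/p[...,2:]
E
python3 - <<'E'
from h import *
print(state())
for c in ['scene','top','wrist']:
    im,d=read_camera(c); save(c+'0',im); np.save(c+'0.npy',d)
    print(c,camera_model(c))
E
```

```text
{'time_s': 0.0, 'qpos': array([ 1.26110231,  0.46947436, -0.04859571,  1.53367531,  0.02409904,
        1.14098585, -0.08228765]), 'joint_vel': array([-1.06130657e-03, -2.21136188e-03,  1.16312562e-03,  2.94737094e-04,
       -1.46954070e-03, -1.47419770e-03,  2.60715829e-05]), 'joint_efforts': array([ 1.08950062e-03, -5.07973480e+01, -8.03670497e-02, -2.36154664e+01,
       -6.14385190e-02,  3.78747261e-02,  1.56181009e-04]), 'position': array([ 0.18694528, -0.64812426,  0.29118498]), 'eef_rot': array([[ 2.77160206e-01, -9.60823527e-01, -6.08814500e-04],
       [-9.60821729e-01, -2.77160866e-01,  1.86017734e-03],
       [-1.95604170e-03,  6.93950674e-05, -9.99998085e-01]]), 'contact_force': array([-0.2473659 ,  0.68154143, -0.73683149]), 'torque': array([-0.00509643,  0.00939693, -0.03449014]), 'width': 0.08679022224824792}
scene {'mtx': array([[438.44225851,   0.        , 253.08818079],
       [  0.        , 438.44225851, 190.63114764],
       [  0.        ,   0.        ,   1.        ]]), 'R': array([[ 0.41246377,  0.9107897 , -0.01832397],
       [ 0.69424534, -0.3272951 , -0.64101585],
       [-0.58982798,  0.25167449, -0.76730888]]), 't': array([-0.22340178, -0.31061792,  1.57595985])}
top {'mtx': array([[397.90917493,   0.        , 267.04610302],
       [  0.        , 397.90917493, 190.82528614],
       [  0.        ,   0.        ,   1.        ]]), 'R': array([[-0.13504045, -0.99083951, -0.00106683],
       [-0.96616078,  0.13191566, -0.2216565 ],
       [ 0.21976675, -0.02890186, -0.97512423]]), 't': array([0.056303  , 0.51828516, 0.92593292])}
wrist {'mtx': array([[273.94911433,   0.        , 252.33645936],
       [  0.        , 273.94911433, 190.13768967],
       [  0.        ,   0.        ,   1.        ]]), 'R': array([[ 0.27524853, -0.9613713 , -0.0018644 ],
       [-0.9181626 , -0.26345141,  0.29592361],
       [-0.28498365, -0.07974071, -0.95520979]]), 't': array([-0.67401632, -0.03482515,  0.39248913])}
```

View pics/scene0.png

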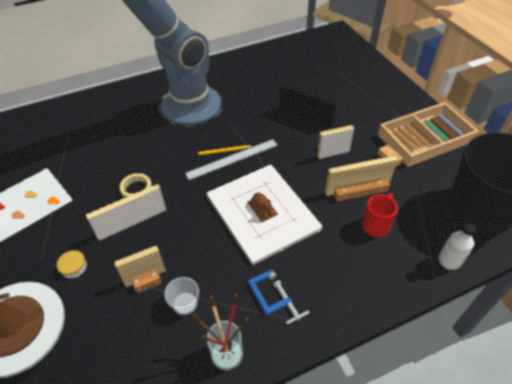

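View pics/top0.png

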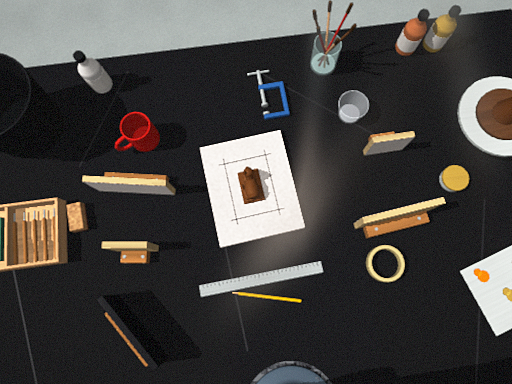

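View pics/wrist0.png

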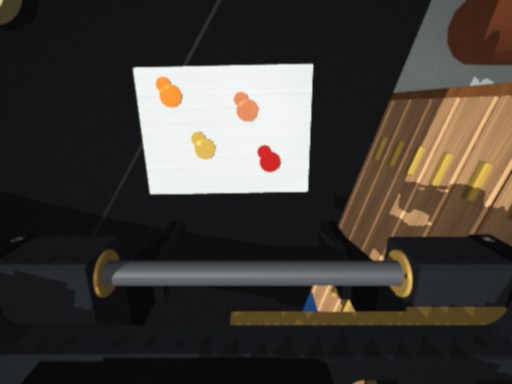

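The top view shows the board at (252,188). There are long walls at (130,184) and (400,215), and short walls at (130,247) and (388,143). The black look-alike is at (150,330). All four walls are standing upright.

```bash
cat > meas.py <<'E'
from h import *
def cloud(cam,d,cm=None):
    r,c=np.nonzero(d>0); return world(cam,d,r,c,cm),r,c
E
python3 - <<'E'
from meas import *
dt=np.load('top0.npy');ds=np.load('scene0.npy')
print((dt>0).mean(),(ds>0).mean())
boxes={'L1(top left)':(75,165,182,200),'S1':(95,232,165,268),'S2':(358,126,418,160),'L2':(350,193,450,240)}
for cam,d in (('top',dt),):
  for k,(c0,r0,c1,r1) in boxes.items():
    r,c=np.mgrid[r0:r1,c0:c1]; r=r.ravel();c=c.ravel(); ok=d[r,c]>0
    P=world(cam,d,r[ok],c[ok])
    T=P[P[:,2]>0.085]; B=P[(P[:,2]>0.022)&(P[:,2]<0.036)]
    print(k,len(T),'z',np.percentile(T[:,2],[5,50,95]).round(4))
    print('  top rect',cv2.minAreaRect((T[:,:2]*1000).astype(np.float32)), 'batten n',len(B),B.mean(0).round(4))
for cam in('top','scene'):
  read_camera(cam)
  for n in ['long_wall_a','short_wall_a','casting_board','model','mug','tub','tape','clamp']:
    for o in cut_out(cam,n)[:4]:
        print(cam,n,round(o['confidence'],2),np.array(o['at']).round(1),o['region'].sum())
    for o in landmark_of(cam,n)[:3]:
        print('   lm',round(o['confidence'],2),np.array(o['at']).round(1))
E
```

```text
0.9960276285807291 0.9961700439453125
L1(top left) 628 z [0.0889 0.0989 0.1019]
  top rect ((584.185791015625, 320.75823974609375), (200.63217163085938, 16.417482376098633), 79.06755065917969) batten n 391 [0.6049 0.3147 0.0293]
S1 326 z [0.0962 0.0993 0.1021]
  top rect ((432.1470947265625, 328.68341064453125), (104.54946899414062, 14.405512809753418), 82.04977416992188) batten n 359 [0.4098 0.3289 0.0292]
S2 325 z [0.0882 0.0988 0.1019]
  top rect ((605.4214477539062, -337.4343566894531), (16.833145141601562, 103.77616882324219), 1.3770833015441895) batten n 130 [ 0.618  -0.3338  0.0292]
L2 591 z [0.0937 0.0994 0.1024]
  top rect ((424.4887390136719, -324.77294921875), (15.80124282836914, 199.93988037109375), 6.257631778717041) batten n 807 [ 0.4021 -0.3249  0.0295]
top long_wall_a 0.79 [181.1 130.4] 1574
top long_wall_a 0.72 [216.8 395.9] 1577
top long_wall_a 0.68 [331.9 132.7] 2036
   lm 0.89 [213.6 389.6]
   lm 0.89 [325.2 140. ]
   lm 0.7 [191.3 137.3]
top short_wall_a 0.79 [248.1 133.1] 834
top short_wall_a 0.65 [142.8 387.8] 773
top short_wall_a 0.62 [183.6 252. ] 741
   lm 0
[... 499 characters left out ...]
6
scene long_wall_a 0.55 [105.4 309. ] 1511
   lm 0.97 [118.6 304.5]
   lm 0.79 [188.9 352.7]
   lm 0.62 [225.8 131.2]
scene short_wall_a 0.86 [142.9 333.5] 827
scene short_wall_a 0.64 [268.8 144.3] 1511
   lm 0.98 [157.5 335. ]
   lm 0.76 [274.7 147.5]
scene casting_board 0.71 [219.9 260.7] 5790
   lm 0.86 [213.6 262.2]
scene model 0.59 [206.5 261.9] 555
   lm 0.97 [207.3 263.5]
   lm 0.7 [214.7 263.4]
scene mug 0.8 [215.5 380.7] 1065
   lm 0.87 [224.3 375.3]
scene tub 0.94 [294.5 184.3] 960
scene tub 0.69 [211.9 125.1] 2038
   lm 0.76 [303.7 185.5]
   lm 0.64 [221.2 370.9]
scene tape 0.76 [181.5 131.7] 327
   lm 0.59 [190.8 137.1]
scene clamp 0.71 [299.6 271.9] 807
   lm 0.89 [287.7 269.5]
```

```bash
cat > m2.py <<'E'
from meas import *
D={c:(read_camera(c)) for c in('top','scene')}
seeds={'L1':(.590,.320),'S1':(.425,.329),'S2':(.610,-.337),'L2':(.415,-.325)}
# by world crop
for k,(x,y) in seeds.items():
  rad=.125 if k[0]=='L' else .075
  for cam,(im,d) in D.items():
    P,r,c=cloud(cam,d)
    m=(abs(P[:,0]-x)<.055)&(abs(P[:,1]-y)<rad)
    P=P[m]
    T=P[(P[:,2]>.094)&(P[:,2]<.108)]
    (cx,cy),_,_=rr=cv2.minAreaRect((T[:,:2]*1000).astype(np.float32))
    bp=cv2.boxPoints(rr); e=[bp[1]-bp[0],bp[2]-bp[1]]; v=max(e,key=np.linalg.norm); v=v/np.linalg.norm(v); v=v*np.sign(v[1])
    w,V=np.linalg.eigh(np.cov(T[:,:2].T)); u=V[:,1]*np.sign(V[1,1])
    n=np.array([v[1],-v[0]])
    B=P[(P[:,2]>.015)&(P[:,2]<.04)][:,:2]*1000
    s=(B-[cx,cy])@n
    print(k,cam,'ctr',round(cx,1),round(cy,1),'size',np.round(rr[1],1),'mean',(T[:,:2].mean(0)*1000).round(1),'yaw(len)',np.degrees(np.arctan2(v[1],v[0])).round(1),np.degrees(np.arctan2(u[1],u[0])).round(1),'z',np.median(T[:,2]).round(4),'batten side off',np.percentile(s,[5,50,95]).round(0),len(B))
# board
for cam,(im,d) in D.items():
    P,r,c=cloud(cam,d)
    col=im[r,c].astype(int)
    m=(P[:,2]>.012)&(P[:,2]<.025)&(col.min(1)>150)&(abs(P[:,0]-.53)<.25)&(abs(P[:,1])<.2)
    mm=np.zeros(d.shape,np.uint8); mm[r[m],c[m]]=1
    n,lab,st,_=cv2.connectedComponentsWithStats(mm); i=1+st[1:,4].argmax(); q=lab[r,c]==i
    B=P[q]; print('board',cam,cv2.minAreaRect((B[:,:2]*1000).astype(np.float32)),'z',np.median(B[:,2]))
    # model plinth
    ctr=B[:,:2].mean(0)
    print(ctr)
    m=(P[:,2]>.025)&(np.hypot(*(P[:,:2]-ctr).T)<.07)
    print('model',(P[m,:2].min(0)),P[m,:2].max(0),'zmax',P[m,2].max(),cv2.minAreaRect((P[m,:2]*1000).astype(np.float32)))
    print('all tall pts around path: skip')
im,_=D['top']; save('topcrop',cv2.resize(im[115:260,180:320],None,fx=4,fy=4,interpolation=cv2.INTER_CUBIC))
E
python3 m2.py
```

```text
L1 top ctr 584.0 321.0 size [200.7  16.5] mean [583.4 319.4] yaw(len) 79.2 79.1 z 0.099 batten side off [-8. 27. 37.] 469
L1 scene ctr 585.0 322.9 size [202.5  20.2] mean [586.  320.7] yaw(len) 79.4 79.3 z 0.1009 batten side off [ 5. 22. 38.] 792
S1 top ctr 432.1 328.8 size [105.   14.3] mean [432.  328.1] yaw(len) 82.3 82.2 z 0.0994 batten side off [-37. -22.  -8.] 386
S1 scene ctr 432.8 330.6 size [104.3  19.7] mean [434.  329.1] yaw(len) 82.2 82.7 z 0.1006 batten side off [2. 6. 9.] 186
S2 top ctr 605.3 -336.9 size [ 16.9 102.8] mean [ 604.9 -336.5] yaw(len) 91.3 91.1 z 0.0994 batten side off [-8. -7. 37.] 182
S2 scene ctr 608.1 -335.6 size [ 18.6 102.9] mean [ 609.6 -336.5] yaw(len) 92.0 91.4 z 0.1006 batten side off [ 6. 18. 38.] 506
L2 top ctr 424.6 -325.3 size [ 15.9 201. ] mean [ 424.1 -324.3] yaw(len) 96.3 96.4 z 0.0995 batten side off [-37. -22.  -8.] 838
L2 scene ctr 427.3 -323.2 size [ 20.9 198.7] mean [ 428.6 -326.1] yaw(len) 96.6 96.4 z 0.1001 batten side off [3. 6. 9.] 425
board top ((549.04833984375, 23.766502380371094), (270.18756103515625, 219.62094116210938), 5.50067663192749) z 0.017453346353426834
[0.54380109 0.02404584]
model [ 0.50430974 -0.00788977] [0.59131572 0.0537117 ] zmax 0.0820011988459063 ((549.0444946289062, 23.630075454711914), (85.29039001464844, 55.162193298339844), 6.034913063049316)
all tall pts around path: skip
board scene ((550.6187744140625, 25.778831481933594), (273.5351257324219, 222.09976196289062), 5.139853477478027) z 0.019057962868221562
[0.56262159 0.02253499]
model [ 0.51123581 -0.00835328] [0.59538302 0.05529524] zmax 0.08493169372695947 ((551.2980346679688, 24.414024353027344), (87.65193939208984, 56.8405647277832), 9.0468168258667)
all tall pts around path: skip
```

View pics/topcrop.png

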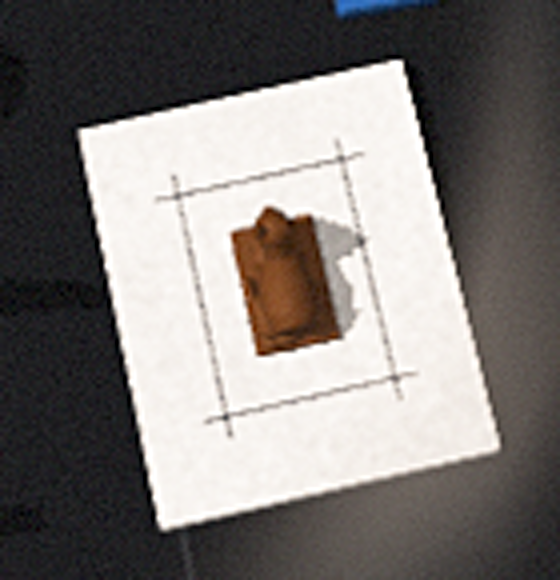

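Both views agree within 2–3 mm. The board is at about (0.549, 0.024) with a yaw of 5.4°. Each wall's batten side already suits one side of the board: S1 goes to −x, S2 to +x, L1 to +y and L2 to −y.

```bash
cat > plan.py <<'E'
from h import *
from scipy.spatial.transform import Rotation as Ro
import sys
def yawR(deg):
    a=np.radians(deg);c,s=np.cos(a),np.sin(a)
    return np.array([[c,s,0],[s,-c,0],[0,0,-1.]])
def yaw_of(R): return np.degrees(np.arctan2(R[1,0],R[0,0]))
def plan(wps,vmax=4.2,wmax=7.5,start=None):
    """wps: (x,y,z,yaw,claw_cm[,nmin]) ; prints rows"""
    s=state(); p=np.array(s['position']);R=np.array(s['eef_rot'])
    if start: p,R=start
    print('t',s['time_s'],'p',p.round(4),'yaw',yaw_of(R).round(2),'w',s['width'].round(4))
    rows=[]
    for w in wps:
        q=np.array(w[:3]);Rt=yawR(w[3]); 
        rv=Ro.from_matrix(R.T@Rt).as_rotvec(); d=q-p
        n=max(np.ceil(np.linalg.norm(d)*100/vmax),np.ceil(np.degrees(np.linalg.norm(rv))/wmax),1)
        n=int(n)+(2 if n>2 else 0)
        if len(w)>5: n=max(n,w[5])
        # trapezoid weights
        wt=np.ones(n)
        if n>=4: wt[0]=wt[-1]=.4; 
        if n>=7: wt[1]=wt[-2]=.8
        f=np.cumsum(wt)/wt.sum()
        p0,R0=p.copy(),R.copy()
        for i in range(n):
            tp=p0+d*f[i]; tR=R0@Ro.from_rotvec(rv*f[i]).as_matrix()
            k=2 if i==n-1 else 1
            sh=np.round(R.T@(tp-p)*100,k); tu=np.round(np.degrees(Ro.from_matrix(R.T@tR).as_rotvec()),k)
            if i<n-1: tu[:2]=0
            rows.append(' '.join('%g'%(v+0.) for v in [*sh,*tu,w[4]]))
            p=p+R@sh/100; R=R@Ro.from_rotvec(np.radians(tu)).as_matrix()
    for i in range(0,len(rows),12): print('; '.join(rows[i:i+12])); print('--')
    print('end',p.round(4),yaw_of(R).round(2),len(rows))
E
python3 - <<'E'
from plan import *
plan([(.6055,-.3368,.24,1.2,8.7),(.6055,-.3368,.19,1.2,4)])
E
```

```text
Traceback (most recent call last):
  File "plan.py", line 12, in plan
    print('t',s['time_s'],'p',p.round(4),'yaw',yaw_of(R).round(2),'w',s['width'].round(4))
                                                                      ^^^^^^^^^^^^^^^^
AttributeError: 'float' object has no attribute 'round'
```

```bash
sed -i "s/s\['width'\].round(4)/round(s['width'],4)/" plan.py
python3 - <<'E'
from plan import *
plan([(.6055,-.3368,.24,1.2,8.7),(.6055,-.3368,.19,1.2,4)])
E
```

```text
t 1.95 p [ 0.1871 -0.6485  0.2923] yaw -73.91 w 0.0871
-0.5 -1.5 0.2 0 0 -2.2 8.7; -1 -2.9 0.3 0 0 -4.5 8.7; -1 -3.8 0.4 0 0 -5.6 8.7; -0.5 -3.8 0.3 0 0 -5.6 8.7; -0.2 -3.9 0.4 0 0 -5.6 8.7; 0.2 -3.9 0.4 0 0 -5.6 8.7; 0.6 -3.9 0.4 0 0 -5.7 8.7; 0.9 -3.8 0.4 0 0 -5.6 8.7; 1.3 -3.6 0.4 0 0 -5.6 8.7; 1.7 -3.5 0.4 0 0 -5.6 8.7; 2 -3.4 0.4 0 0 -5.6 8.7; 2.3 -3.1 0.4 0 0 -5.6 8.7
--
2.7 -2.9 0.4 0 0 -5.6 8.7; 2.3 -2.1 0.3 0 0 -4.5 8.7; 1.19 -0.93 0.13 0 0 -2.21 8.7; 0 0 2.5 0 0 0 4; 0 0 2.5 0 0 0 4
--
end [ 0.6055 -0.3368  0.19  ] 1.2 17
```

Call:
apply_moves(plan="-0.5 -1.5 0.2 0 0 -2.2 8.7; -1 -2.9 0.3 0 0 -4.5 8.7; -1 -3.8 0.4 0 0 -5.6 8.7; -0.5 -3.8 0.3 0 0 -5.6 8.7; -0.2 -3.9 0.4 0 0 -5.6 8.7; 0.2 -3.9 0.4 0 0 -5.6 8.7; 0.6 -3.9 0.4 0 0 -5.6 8.7; 0.9 -3.8 0.4 0 0 -5.6 8.7; 1.3 -3.6 0.4 0 0 -5.6 8.7; 1.7 -3.5 0.4 0 0 -5.6 8.7; 2 -3.4 0.4 0 0 -5.6 8.7; 2.3 -3.1 0.4 0 0 -5.6 8.7", squeeze=30)

```text
time_s: 3.15
position: [0.5393, -0.3833, 0.2483]
eef_rot: [[0.983, -0.184, 0.001], [-0.184, -0.983, 0.001], [0.001, -0.002, -1.0]]
contact_force: [0.4, 0.2, -0.1]
width: 0.0871
```

Call:
apply_moves(plan="2.7 -2.9 0.4 0 0 -5.6 8; 2.3 -2.1 0.3 0 0 -4.5 6; 1.2 -0.9 0.1 0 0 -2.2 4; 0 0 0 0 0 0 4; 0 0 0 0 0 0 4")

```text
time_s: 3.65
position: [0.6051, -0.3378, 0.2402]
eef_rot: [[1.0, 0.019, -0.001], [0.019, -1.0, -0.001], [-0.001, 0.001, -1.0]]
contact_force: [0.7, -0.9, -0.6]
width: 0.0558
```

```bash
cat > wl.py <<'E'
from plan import *
def wristwall(name,x,y,rad,zlo=.09,zhi=.112):
    cm=camera_model('wrist'); im,d=read_camera('wrist'); save(name,im)
    r,c=np.nonzero(d>0.05); P=world('wrist',d,r,c,cm)
    m=(abs(P[:,0]-x)<.05)&(abs(P[:,1]-y)<rad)&(P[:,2]>zlo)&(P[:,2]<zhi)
    T=P[m]; print('n',len(T))
    if len(T)<20:return
    rr=cv2.minAreaRect((T[:,:2]*1000).astype(np.float32))
    print('wrist',np.round(rr[0],1),np.round(rr[1],1),round(rr[2],2),'z',np.median(T[:,2]).round(4))
E
python3 - <<'E'
from wl import *
wristwall('w_s2',.606,-.337,.075)
for i in range(3):
    s=state(); print(s['position'],yaw_of(s['eef_rot']),s['time_s'])
    read_camera('wrist')
E
```

```text
n 1880
wrist [ 606.5 -336.7] [ 15.1 104.2] 0.78 z 0.1001
[ 0.60457451 -0.33892157  0.24034294] 0.9628490443517296 3.7
[ 0.60435269 -0.33940376  0.2403999 ] 0.9124119909739761 3.75
[ 0.60440519 -0.33948227  0.24049111] 0.898742313966492 3.8
```

View pics/w_s2.png

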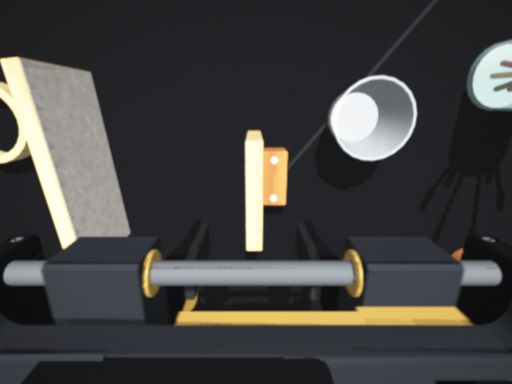

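The wrist view shows S2 whole at pixel (254,190), and I measure it at (606.5,−336.7) mm with its top at 100 mm. This agrees with the top camera.

```bash
python3 - <<'E'
from plan import *
plan([(.6065,-.3367,.175,.9,4),(.6065,-.3367,.136,.9,4)],vmax=3.6)
E
```

```text
t 3.85 p [ 0.6045 -0.3394  0.2405] yaw 0.91 w 0.0431
0.1 -0.1 3.3 0 0 0 4; 0.1 -0.17 3.25 0.07 0.03 0.01 4; 0 0 2 0 0 0 4; 0 0 1.9 0 0 0 4
--
end [ 0.6065 -0.3367  0.136 ] 0.9 4
```

Call:
apply_moves(plan="0.1 -0.1 3.3 0 0 0 4; 0.1 -0.2 3.2 0 0 0 4; 0 0 2 0 0 0 4; 0 0 1.9 0 0 0 4; 0 0 0 0 0 0 4; 0 0 0 0 0 0 1; 0 0 0 0 0 0 1; 0 0 0 0 0 0 1; 0 0 0 0 0 0 1; 0 0 0 0 0 0 1; 0 0 0 0 0 0 1", squeeze=30)

```text
time_s: 4.95
position: [0.6079, -0.3347, 0.1369]
eef_rot: [[1.0, 0.019, 0.0], [0.019, -1.0, -0.001], [0.0, 0.001, -1.0]]
contact_force: [-1.8, 0.7, 2.5]
width: 0.0143
```

```bash
python3 - <<'E'
from plan import *
for i in range(2):
    s=state(); print(s['position'],yaw_of(s['eef_rot']),s['time_s'],s['width'],s['contact_force'])
    read_camera('wrist')
b=np.array([.5495,.0242]);a=np.radians(5.4)
t=b+np.array([np.cos(a),np.sin(a)])*.083
print(t)
plan([(.6065,-.3367,.25,.9,1),(t[0],t[1],.25,5.4,1)],vmax=3.6)
E
```

```text
[ 0.60791423 -0.33466643  0.13694274] 1.0807888648314896 4.95 0.014341343858338218 [-1.80010902  0.74474041  2.51746717]
[ 0.60790272 -0.33464015  0.13695158] 1.0817003008360113 5.0 0.014537275508898011 [-2.12215741  0.1106843   3.23899165]
[0.63213164 0.03201099]
t 5.05 p [ 0.6079 -0.3346  0.1369] yaw 1.08 w 0.015
0 0 -0.9 0 0 0 1; 0 0.1 -2.4 0 0 0.1 1; -0.1 0 -2.4 0 0 0 1; 0 0 -2.3 0 0 0 1; 0 0.1 -2.4 0 0 0.1 1; -0.04 0.01 -0.91 0.03 -0.02 -0.02 1; 0.1 -1.3 0 0 0 -0.2 1; 0.2 -2.6 0 0 0 -0.3 1; 0.3 -3.2 0 0 0 -0.4 1; 0.4 -3.2 0 0 0 -0.4 1; 0.3 -3.3 0 0 0 -0.4 1; 0.4 -3.2 0 0 0 -0.4 1
--
0.4 -3.2 0 0 0 -0.3 1; 0.4 -3.2 0 0 0 -0.4 1; 0.4 -3.2 0 0 0 -0.4 1; 0.5 -3.2 0 0 0 -0.4 1; 0.5 -3.2 0 0 0 -0.4 1; 0.4 -2.6 0 0 0 -0.3 1; 0.17 -1.28 0 0 0 -0.2 1
--
end [0.6321 0.032  0.25  ] 5.4 19
```

Call:
apply_moves(plan="0 0 -0.9 0 0 0 1; 0 0 -2.4 0 0 0 1; 0 0 -2.4 0 0 0 1; 0 0 -2.3 0 0 0 1; 0 0 -2.4 0 0 0 1; 0 0 -0.9 0 0 0 1; 0.1 -1.3 0 0 0 -0.2 1; 0.2 -2.6 0 0 0 -0.3 1; 0.3 -3.2 0 0 0 -0.4 1; 0.4 -3.2 0 0 0 -0.4 1; 0.3 -3.3 0 0 0 -0.4 1; 0.4 -3.2 0 0 0 -0.4 1")

```text
time_s: 6.25
position: [0.618, -0.1631, 0.2474]
eef_rot: [[0.998, 0.057, -0.003], [0.057, -0.998, 0.001], [-0.003, -0.002, -1.0]]
contact_force: [0.3, 0.7, -0.9]
width: 0.0148
```

Call:
apply_moves(plan="0.4 -3.2 0 0 0 -0.3 1; 0.4 -3.2 0 0 0 -0.4 1; 0.4 -3.2 0 0 0 -0.4 1; 0.4 -3.2 0 0 0 -0.4 1; 0.4 -3.2 0 0 0 -0.4 1; 0.4 -2.6 0 0 0 -0.3 1; 0.2 -1.3 0 0 0 -0.2 1; 0 0 0 0 0 0 1; 0 0 0 0 0 0 1; 0 0 0 0 0 0 1")

```text
time_s: 7.25
position: [0.6305, 0.032, 0.2487]
eef_rot: [[0.996, 0.094, -0.001], [0.094, -0.996, -0.002], [-0.001, 0.001, -1.0]]
contact_force: [0.2, -0.5, -2.1]
width: 0.0147
```

```bash
python3 - <<'E'
from plan import *
im,d=read_camera('wrist');save('w1',im)
im,d=read_camera('top');save('t1',im)
s=state(); print(s['position'],yaw_of(s['eef_rot']),s['time_s'],s['width'],s['contact_force'])
# held wall seen by top
P=world('top',d,*np.nonzero(d>0))
E
```

```text
[0.63063819 0.03236577 0.24902518] 5.421820730697426 7.35 0.014559820261245998 [-0.93341834  0.43975228 -1.04470543]
```

View pics/w1.png

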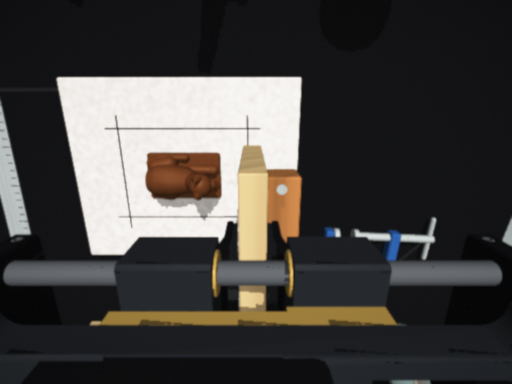

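View pics/t1.png

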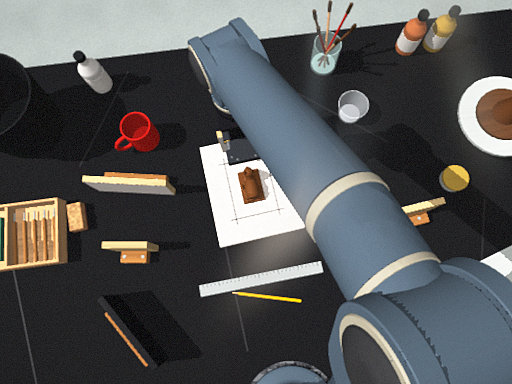

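The wrist view shows S2 held square above the +x side, with the pencil corners at about (118,128), (249,128) and (130,216). I'll use these to check the board pose in the arm's own frame.

```bash
python3 - <<'E'
from plan import *
im=cv2.imread('pics/w1.png'); cv2.imwrite('pics/w1c.png',cv2.resize(im[60:270,50:320],None,fx=2.9,fy=2.8,interpolation=cv2.INTER_CUBIC))
m=camera_model('wrist');K,R,t=[np.array(m[k]) for k in('mtx','R','t')]
def hit(c,r,z=.018):
    ray=R.T@np.array([(c-K[0,2])/K[0,0],(r-K[1,2])/K[1,1],1]); o=-R.T@t
    return (o+ray*(z-o[2])/ray[2])[:2]
b=np.array([.5495,.0242]);a=np.radians(5.4);Rb=np.array([[np.cos(a),-np.sin(a)],[np.sin(a),np.cos(a)]])
for n,c,r in(('-x+y',118,128.3),('+x+y',248.7,128.3),('-x-y',129.5,216.5)):
    w=hit(c,r); print(n,w.round(4),'board coords',(Rb.T@(w-b)).round(4))
for sx,sy in((-75,55),(75,55),(-75,-55)): print(proj('wrist',np.r_[b+Rb@np.array([sx,sy])/1000,.018]).round(1))
_,d=read_camera('wrist');r,c=np.nonzero((d>0.05)); P=world('wrist',d,r,c,m)
s=(P[:,2]>.2)&(P[:,2]<.235)&(r<225)&(c>225)&(c<285)
print(s.sum(), P[s].min(0),P[s].max(0))
T=P[s]; print(cv2.minAreaRect((T[:,:2]*1000).astype(np.float32)))
E
```

```text
-x+y [0.4706 0.0737] board coords [-0.0739  0.0567]
+x+y [0.621  0.0877] board coords [0.0771 0.0565]
-x-y [ 0.4795 -0.0359] board coords [-0.0754 -0.0533]
[117.2 129.8]
[246.9 129.6]
[130.  217.8]
1709 [0.61805845 0.05423873 0.20012057] [0.63571036 0.08297946 0.21435415]
((626.7866821289062, 68.779052734375), (15.205852508544922, 27.71024513244629), 5.879724979400635)
```

View pics/w1c.png

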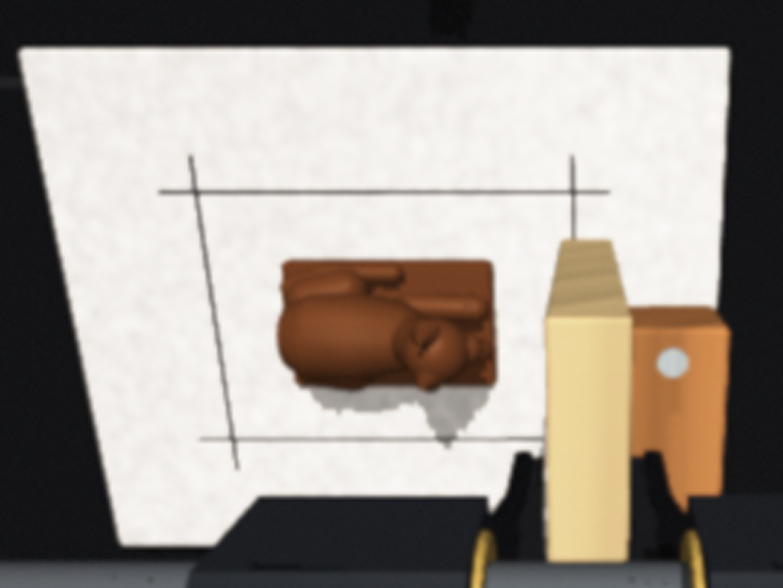

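```bash
python3 - <<'E'
from plan import *
plan([(.6328,.0353,.185,5.4,1),(.6328,.0353,.158,5.4,1)],vmax=2.5)
E
```

```text
t 7.4 p [0.6306 0.0327 0.2491] yaw 5.45 w 0.0151
0 0 0.7 0 0 0 1; 0.1 -0.1 1.7 0 0 0 1; 0.1 -0.1 1.6 0 0 0 1; 0 0 1.7 0 0 0 1; 0.04 -0.04 0.71 0.04 0.01 0.05 1; 0 0 1.4 0 0 0 1; 0 0 1.3 0 0 0 1
--
end [0.6328 0.0353 0.158 ] 5.4 7
```

Call:
apply_moves(plan="0 0 0.7 0 0 0 1; 0.1 -0.1 1.7 0 0 0 1; 0.1 -0.1 1.6 0 0 0 1; 0 0 1.7 0 0 0 1; 0 -0.1 0.7 0 0 0 1; 0 0 1.4 0 0 0 1; 0 0 1 0 0 0 1; 0 0 0.3 0 0 0 1; 0 0 0 0 0 0 1; 0 0 0 0 0 0 1")

```text
time_s: 8.4
position: [0.6327, 0.0377, 0.1588]
eef_rot: [[0.995, 0.097, 0.001], [0.097, -0.995, 0.0], [0.001, -0.0, -1.0]]
contact_force: [-0.1, 1.1, -1.5]
width: 0.0148
```

```bash
python3 - <<'E'
from plan import *
for i in range(2):
    read_camera('wrist')
    s=state(); print(s['position'],yaw_of(s['eef_rot']),s['time_s'],s['width'],s['contact_force'])
E
```

```text
[0.63274029 0.03767479 0.15896526] 5.582776363025538 8.45 0.014733172649389328 [-0.0189373  -0.45904408 -1.13689956]
[0.63269413 0.03766799 0.15899888] 5.585637496730731 8.5 0.0147292028544126 [-0.44470012  0.94246488 -0.86862306]
```

Call:
apply_moves(plan="0 0.2 0.1 0 0 0 1; 0 0 0.1 0 0 0.2 1; 0 0 0.1 0 0 0 1; 0 0 0 0 0 0 1; 0 0 0 0 0 0 1")

```text
time_s: 9.0
position: [0.6324, 0.0356, 0.1552]
eef_rot: [[0.996, 0.094, -0.0], [0.094, -0.996, -0.0], [-0.0, 0.0, -1.0]]
contact_force: [-0.7, -0.8, -1.4]
width: 0.0146
```

Call:
apply_moves(plan="0 0 0.05 0 0 0 1; 0 0 0 0 0 0 4; 0 0 0 0 0 0 4; 0 0 0 0 0 0 4; 0 0 0 0 0 0 4; 0 0 -0.8 0 0 0 4; 0 0 -2.4 0 0 0 4; 0 0 -3 0 0 0 4; 0 0 -3 0 0 0 4; 0 0 -1 0 0 0 4")

```text
time_s: 10.0
position: [0.6339, 0.0362, 0.2609]
eef_rot: [[0.996, 0.094, 0.007], [0.094, -0.996, 0.001], [0.007, -0.0, -1.0]]
contact_force: [0.4, -1.0, 0.2]
width: 0.0397
```

```bash
cat >> wl.py <<'E'
B=np.array([.550,.0255]);A=np.radians(5.4);RB=np.array([[np.cos(A),-np.sin(A)],[np.sin(A),np.cos(A)]])
def look(name,x,y,yawlen,L,zt=.118):
    """wrist: measure wall top near x,y, length dir yawlen deg"""
    cm=camera_model('wrist'); im,d=read_camera('wrist'); save(name,im)
    r,c=np.nonzero(d>0.05); P=world('wrist',d,r,c,cm)
    u=np.array([np.cos(np.radians(yawlen)),np.sin(np.radians(yawlen))]);n=np.array([-u[1],u[0]])
    q=P[:,:2]-[x,y]
    m=(abs(q@u)<L/2+.02)&(abs(q@n)<.02)&(abs(P[:,2]-zt)<.006)
    T=P[m]; rr=cv2.minAreaRect((T[:,:2]*1000).astype(np.float32))
    w,V=np.linalg.eigh(np.cov(T[:,:2].T)); v=V[:,1]
    c2=np.array(rr[0])/1000
    print(name,len(T),'ctr',c2.round(4),'size',np.round(rr[1],1),'lenyaw',np.degrees(np.arctan2(v[1],v[0])).round(1),'z',np.median(T[:,2]).round(4),'in board mm',(RB.T@(c2-B)*1000).round(1))
    s=state();print('tcp',s['position'].round(4),yaw_of(s['eef_rot']).round(2),'t',s['time_s'])
E
python3 - <<'E'
from wl import *
look('s2p',.6326,.0333,95.4,.104)
im,d=read_camera('scene');save('sc1',im)
plan([(.4322,.3287,.25,-7.8,4)])
E
```

```text
s2p 1786 ctr [0.6318 0.0337] size [ 14.8 104.4] lenyaw 95.4 z 0.1181 in board mm [82.2  0.4]
tcp [0.6339 0.0361 0.261 ] 5.39 t 10.05
t 10.1 p [0.6332 0.0359 0.2588] yaw 5.39 w 0.0398
-0.7 -1.3 0 0 0 0.6 4; -1.5 -2.6 0.1 0 0 1.1 4; -2 -3.3 0.1 0 0 1.4 4; -2 -3.2 0.1 0 0 1.4 4; -2.1 -3.1 0.1 0 0 1.4 4; -2.1 -3.1 0 0 0 1.4 4; -2.3 -3.1 0.1 0 0 1.4 4; -2.3 -3 0.1 0 0 1.4 4; -2.4 -2.9 0.1 0 0 1.4 4; -1.9 -2.3 0.1 0 0 1.1 4; -1.05 -1.12 0 -0.04 -0.22 0.59 4
--
end [0.4322 0.3287 0.25  ] -7.8 11
```

View pics/s2p.png

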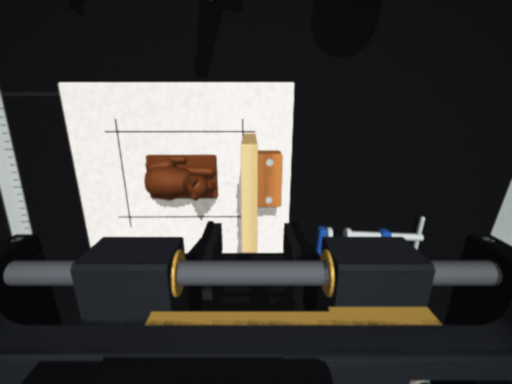

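S2 now stands at board (82.2, 0.4) mm, against a target of (82.5, 0), with its length yaw at 95.4° as wanted. Next is S1.

Call:
apply_moves(plan="-0.7 -1.3 0 0 0 0.6 4; -1.5 -2.6 0.1 0 0 1.1 4; -2 -3.3 0.1 0 0 1.4 4; -2 -3.2 0.1 0 0 1.4 4; -2.1 -3.1 0.1 0 0 1.4 4; -2.1 -3.1 0 0 0 1.4 4; -2.3 -3.1 0.1 0 0 1.4 4; -2.3 -3 0.1 0 0 1.4 4; -2.4 -2.9 0.1 0 0 1.4 4; -1.9 -2.3 0.1 0 0 1.1 4; -1.1 -1.1 0 0 0 0.6 4; 0 0 0 0 0 0 4")

```text
time_s: 11.3
position: [0.4284, 0.33, 0.2475]
eef_rot: [[0.991, -0.13, -0.003], [-0.13, -0.991, -0.001], [-0.003, 0.001, -1.0]]
contact_force: [-0.6, -0.4, -0.4]
width: 0.04
```

Call:
apply_moves(plan="0 0 0 0 0 0 4; 0 0 0 0 0 0 4")

```text
time_s: 11.5
position: [0.4318, 0.3267, 0.248]
eef_rot: [[0.99, -0.138, -0.001], [-0.138, -0.99, -0.001], [-0.0, 0.002, -1.0]]
contact_force: [-0.1, -0.5, 0.9]
width: 0.04
```

```bash
python3 - <<'E'
from wl import *
look('s1',.4325,.329,82.2,.104,.1)
plan([(.4325,.3292,.175,-7.8,4),(.4325,.3292,.136,-7.8,4)],vmax=3.6)
E
```

```text
s1 1794 ctr [0.4317 0.3307] size [103.8  15.1] lenyaw 82.3 z 0.1001 in board mm [-89.1 315. ]
tcp [0.4319 0.3268 0.2482] -7.96 t 11.55
t 11.55 p [0.4319 0.3268 0.2482] yaw -7.96 w 0.0397
0 0 0.8 0 0 0 4; 0 -0.1 1.9 0 0 -0.1 4; 0 -0.1 1.9 0 0 0 4; 0 0 1.9 0 0 0 4; 0.02 -0.06 0.82 0.07 0.01 -0.06 4; 0 0 1.9 0 0 0 4; 0 0 2 0 0 0 4
--
end [0.4325 0.3292 0.136 ] -7.8 7
```

View pics/s1.png

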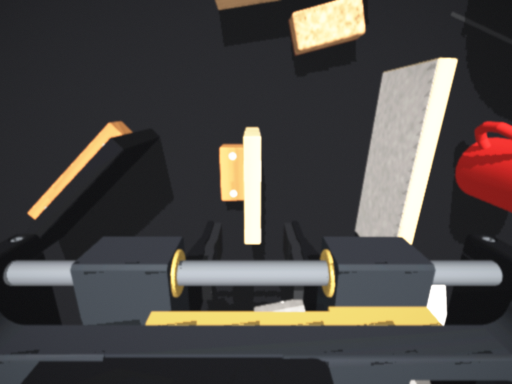

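S1 is at pixel (252,185), which measures (431.7, 330.7) mm. The fingers straddle it, and the wooden block and black look-alike are clear.

Call:
apply_moves(plan="0 -0.1 0.8 0 0 0 4; 0 -0.1 2 0 0 -0.1 4; 0 -0.1 2 0 0 0 4; 0 -0.1 2 0 0 0 4; 0 0 2 0 0 0 4; 0 0 1.6 0 0 0 4; 0 0 0.8 0 0 0 4; 0 0 0 0 0 0 4; 0 0 0 0 0 0 1; 0 0 0 0 0 0 1; 0 0 0 0 0 0 1; 0 0 0 0 0 0 1")

```text
time_s: 12.75
position: [0.4317, 0.3324, 0.1373]
eef_rot: [[0.991, -0.134, 0.001], [-0.134, -0.991, 0.001], [0.001, -0.001, -1.0]]
contact_force: [-0.0, -0.9, -0.0]
width: 0.0164
```

```bash
python3 - <<'E'
from wl import *
s=state();print(s['position'],s['width'],s['contact_force'])
t=B+RB@[-.0828,0]; print(t)
plan([(.4317,.3300,.25,-7.8,1),(t[0],t[1],.25,5.4,1)],vmax=3.6)
E
```

```text
[0.43166728 0.33243175 0.13728974] 0.016357168079497615 [-2.49204286e-04 -8.80846560e-01 -1.91840696e-02]
[0.46756747 0.01770783]
t 12.75 p [0.4317 0.3324 0.1373] yaw -7.72 w 0.0164
0 0 -0.9 0 0 0 1; 0 0.1 -2.4 0 0 0 1; 0 0 -2.3 0 0 0 1; 0 0.1 -2.4 0 0 0.1 1; 0 0 -2.3 0 0 0 1; 0.05 0.03 -0.97 -0.04 -0.05 -0.02 1; 0.3 1.3 0 0 0 -0.6 1; 0.7 2.6 0 0 0 -1.1 1; 0.7 3.3 0 0 0 -1.4 1; 0.7 3.2 0 0 0 -1.4 1; 0.5 3.3 0 0 0 -1.4 1; 0.5 3.3 0 0 0 -1.4 1
--
0.4 3.4 0 0 0 -1.4 1; 0.4 3.3 0 0 0 -1.4 1; 0.2 3.3 0 0 0 -1.4 1; 0.1 2.7 0 0 0 -1.1 1; 0.07 1.33 0 0 0 -0.6 1
--
end [0.4676 0.0177 0.25  ] 5.4 17
```

Call:
apply_moves(plan="0 0 0 0 0 0 1; 0 0 0 0 0 0 1; 0 0 -0.9 0 0 0 1; 0 0 -2.4 0 0 0 1; 0 0 -2.4 0 0 0 1; 0 0 -2.4 0 0 0 1; 0 0 -2.3 0 0 0 1; 0 0 -0.9 0 0 0 1; 0.3 1.3 0 0 0 -0.6 1; 0.7 2.6 0 0 0 -1.1 1; 0.7 3.3 0 0 0 -1.4 1; 0.7 3.2 0 0 0 -1.4 1")

```text
time_s: 13.95
position: [0.4437, 0.225, 0.2491]
eef_rot: [[0.999, -0.054, -0.001], [-0.054, -0.999, -0.001], [-0.001, 0.001, -1.0]]
contact_force: [1.2, -0.3, -0.8]
width: 0.0149
```

Call:
apply_moves(plan="0.5 3.3 0 0 0 -1.4 1; 0.5 3.3 0 0 0 -1.4 1; 0.4 3.4 0 0 0 -1.4 1; 0.4 3.3 0 0 0 -1.4 1; 0.2 3.3 0 0 0 -1.4 1; 0.1 2.7 0 0 0 -1.1 1; 0.1 1.3 0 0 0 -0.6 1; 0 0 0 0 0 0 1; 0 0 0 0 0 0 1; 0 0 0 0 0 0 1; 0 0 0 0 0 0 1")

```text
time_s: 15.05
position: [0.4678, 0.0216, 0.2497]
eef_rot: [[0.995, 0.098, -0.0], [0.098, -0.995, 0.0], [-0.0, -0.0, -1.0]]
contact_force: [-0.2, 0.8, -1.3]
width: 0.0147
```

```bash
cat > held.py <<'E'
from wl import *
def held(name,zt):
    m=camera_model('wrist'); im,d=read_camera('wrist');save(name,im)
    r,c=np.nonzero(d>0.05); P=world('wrist',d,r,c,m)
    s=(abs(P[:,2]-zt)<.012)&(r<228)&(c>215)&(c<295); T=P[s]
    st=state(); p=st['position'];R=st['eef_rot']
    L=(T-p)@R; print('tool frame x min/med/max',np.percentile(L[:,0],[1,50,99]).round(4),'ymin (far end)',np.percentile(L[:,1],[0.5,1]).round(4),'z',np.median(T[:,2]).round(4),len(T))
    print('tcp',p.round(4),yaw_of(R).round(2),st['time_s'],st['width'],st['contact_force'])
E
python3 - <<'E'
from held import *
held('h_s1',.213)
plan([(.4678,.0194,.185,5.4,1),(.4678,.0194,.158,5.4,1)],vmax=2.5)
E
```

```text
tool frame x min/med/max [-0.0076  0.      0.0073] ymin (far end) [-0.0506 -0.0505] z 0.2126 1789
tcp [0.4679 0.0214 0.2497] 5.6 15.1 0.014701083975263304 [ 0.58695846  0.15152257 -1.27760374]
t 15.1 p [0.4679 0.0214 0.2497] yaw 5.6 w 0.0147
0 0 0.7 0 0 0 1; 0 0.1 1.7 0 0 0.1 1; 0 0 1.7 0 0 0 1; 0 0.1 1.7 0 0 0.1 1; -0.02 0 0.67 -0.01 0 0 1; 0 0 1.4 0 0 0 1; 0 0 1.3 0 0 0 1
--
end [0.4678 0.0194 0.158 ] 5.4 7
```

View pics/h_s1.png

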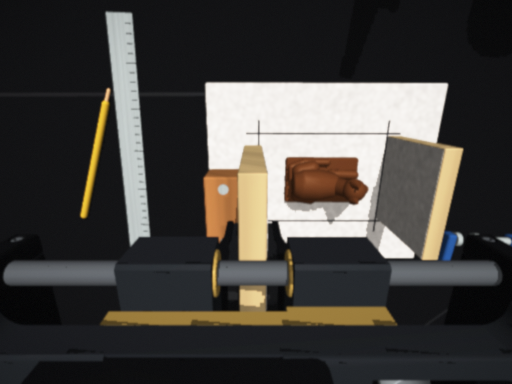

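S1 hangs square over the −x side, with the pencil corner at (259,133) and S2 standing at right. I'll lower it.

Call:
apply_moves(plan="0 0 0.7 0 0 0 1; 0 0.1 1.7 0 0 0.1 1; 0 0 1.7 0 0 0 1; 0 0.1 1.7 0 0 0.1 1; 0 0 0.7 0 0 0 1; 0 0 1.4 0 0 0 1; 0 0 1 0 0 0 1; 0 0 0.3 0 0 0 1; 0 0 0 0 0 0 1; 0 0 0 0 0 0 1; 0 0 0 0 0 0 1")

```text
time_s: 16.2
position: [0.4686, 0.0184, 0.1583]
eef_rot: [[0.996, 0.092, 0.001], [0.092, -0.996, -0.0], [0.001, 0.0, -1.0]]
contact_force: [0.4, 0.3, -0.6]
width: 0.0147
```

```bash
python3 - <<'E'
from held import *
held('h_s1b',.12)
s=state();print(s['position']-np.array([.4678,.0194,.1555]))
E
```

```text
tool frame x min/med/max [-0.0075  0.0001  0.0074] ymin (far end) [-0.0504 -0.0504] z 0.1211 1800
tcp [0.4685 0.0184 0.1583] 5.28 16.25 0.014604189321105576 [-0.7191861   1.06704755 -0.41332761]
[ 0.00074875 -0.00101402  0.00279827]
```

Call:
apply_moves(plan="-0.1 -0.1 0.1 0 0 0 1; 0 0 0.1 0 0 0 1; 0 0 0.1 0 0 0 1; 0 0 0 0 0 0 1; 0 0 0 0 0 0 1; 0 0 0 0 0 0 4; 0 0 0 0 0 0 4; 0 0 0 0 0 0 4; 0 0 0 0 0 0 4; 0 0 -0.8 0 0 0 4; 0 0 -2.4 0 0 0 4; 0 0 -3 0 0 0 4")

```text
time_s: 17.45
position: [0.4664, 0.0193, 0.217]
eef_rot: [[0.996, 0.093, -0.003], [0.093, -0.996, 0.0], [-0.003, -0.001, -1.0]]
contact_force: [0.2, -0.4, -0.6]
width: 0.0397
```

Call:
apply_moves(plan="0 0 -3 0 0 0 4; 0 0 -2.5 0 0 0 4; 0 0 -1 0 0 0 4; 0 0 0 0 0 0 4; 0 0 0 0 0 0 4")

```text
time_s: 17.95
position: [0.4665, 0.0191, 0.2809]
eef_rot: [[0.996, 0.092, -0.001], [0.092, -0.996, -0.0], [-0.002, 0.0, -1.0]]
contact_force: [-0.1, 0.4, -0.5]
width: 0.0399
```

```bash
python3 - <<'E'
from wl import *
look('s1p',.4676,.0177,95.4,.104)
look('s1q',.632,.0333,95.4,.104)
plan([(.5845,.3215,.27,-10.8,4)])
E
```

```text
s1p 1578 ctr [0.467  0.0178] size [ 15.3 102.9] lenyaw 95.3 z 0.1181 in board mm [-83.3   0.1]
tcp [0.4663 0.0191 0.2805] 5.29 t 18.0
s1q 1944 ctr [0.6316 0.0333] size [ 16.8 104.3] lenyaw 95.3 z 0.118 in board mm [82.   0.1]
tcp [0.4663 0.0191 0.2804] 5.29 t 18.05
t 18.05 p [0.4663 0.0191 0.2804] yaw 5.29 w 0.0402
0.7 -1.4 0 0 0 0.8 4; 1.3 -2.8 0.1 0 0 1.5 4; 1.6 -3.5 0.2 0 0 1.9 4; 1.5 -3.6 0.1 0 0 1.9 4; 1.4 -3.6 0.1 0 0 1.9 4; 1.2 -3.6 0.1 0 0 2 4; 1.1 -3.7 0.1 0 0 1.9 4; 1 -3.8 0.2 0 0 1.9 4; 0.7 -3 0.1 0 0 1.5 4; 0.29 -1.52 0 0.03 0.16 0.79 4
--
end [0.5845 0.3215 0.27  ] -10.8 10
```

View pics/s1p.png

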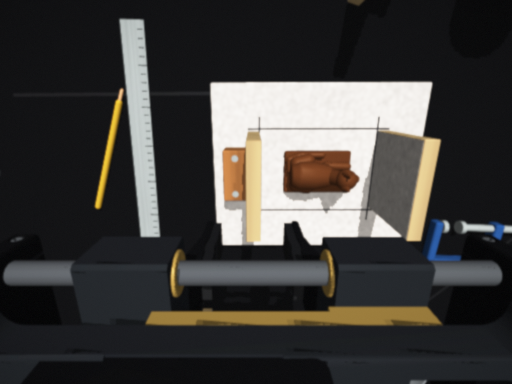

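Both short walls are good, at board x −83.3 and +82.0 with y about 0. Next is L1.

Call:
apply_moves(plan="0.7 -1.4 0 0 0 0.8 4; 1.3 -2.8 0.1 0 0 1.5 4; 1.6 -3.5 0.2 0 0 1.9 4; 1.5 -3.6 0.1 0 0 1.9 4; 1.4 -3.6 0.1 0 0 1.9 4; 1.2 -3.6 0.1 0 0 2 4; 1.1 -3.7 0.1 0 0 1.9 4; 1 -3.8 0.2 0 0 1.9 4; 0.7 -3 0.1 0 0 1.5 4; 0.3 -1.5 0 0 0 0.8 4; 0 0 0 0 0 0 4; 0 0 0 0 0 0 4")

```text
time_s: 19.25
position: [0.5852, 0.3201, 0.2708]
eef_rot: [[0.982, -0.188, -0.001], [-0.188, -0.982, -0.002], [-0.001, 0.002, -1.0]]
contact_force: [0.0, 0.1, 0.4]
width: 0.0399
```

```bash
python3 - <<'E'
from wl import *
look('l1',.5845,.3215,79.2,.2,.1)
plan([(.5845,.3215,.175,-10.8,4),(.5845,.3215,.136,-10.8,4)],vmax=3.6)
E
```

```text
l1 2779 ctr [0.5856 0.3307] size [182.9  15.3] lenyaw 79.1 z 0.1001 in board mm [ 64.2 300.5]
tcp [0.5854 0.3195 0.2712] -10.89 t 19.3
t 19.3 p [0.5854 0.3195 0.2712] yaw -10.89 w 0.0404
0 0 1 0 0 0 4; 0 -0.1 2.5 0 0 0 4; -0.1 0 2.6 0 0 -0.1 4; 0 -0.1 2.5 0 0 0 4; -0.03 0 1.02 0.13 0.02 0.01 4; 0 0 2 0 0 0 4; 0 0 1.9 0 0 0 4
--
end [0.5845 0.3215 0.136 ] -10.8 7
```

View pics/l1.png

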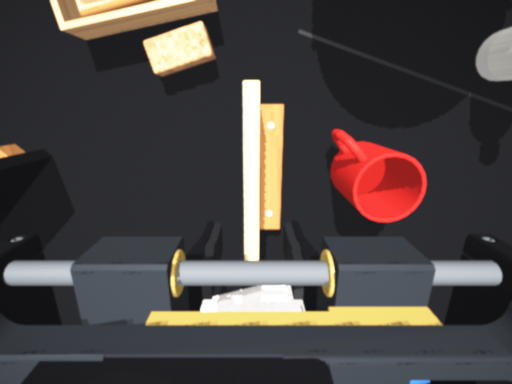

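L1 fills column 252 and its near end is hidden. From its far end I put the centre at (584, 322) mm. The mug at (380,180) is well clear.

Call:
apply_moves(plan="0 0 1 0 0 0 4; 0 -0.1 2.5 0 0 0 4; -0.1 -0.1 2.6 0 0 0 4; 0 -0.1 2.5 0 0 0 4; 0 0 2 0 0 0 4; 0 0 1.9 0 0 0 4; 0 0 1 0 0 0 4; 0 0 0 0 0 0 4; 0 0 0 0 0 0 1; 0 0 0 0 0 0 1; 0 0 0 0 0 0 1; 0 0 0 0 0 0 1", squeeze=40)

```text
time_s: 20.5
position: [0.5853, 0.3248, 0.1375]
eef_rot: [[0.982, -0.188, 0.001], [-0.188, -0.982, 0.001], [0.001, -0.001, -1.0]]
contact_force: [0.0, 0.3, 0.5]
width: 0.0161
```

```bash
python3 - <<'E'
from wl import *
s=state();print(s['position'],s['width'],s['contact_force'])
p=s['position']
t=B+RB@[0,.0645]; print(t)
plan([(.584,p[1],.235,-10.8,1),(t[0]+.01,t[1]+.13,.285,40,1),(t[0],t[1],.285,95.4-10,1),(t[0],t[1],.285,95.4,1)][:2]+[(t[0],t[1],.285,95.4,1)],vmax=3.6,wmax=6.5)
E
```

```text
[0.58529904 0.32480826 0.13754039] 0.016145392873497023 [0.04625723 0.26176429 0.45501754]
[0.54393001 0.08971375]
t 20.5 p [0.5853 0.3248 0.1375] yaw -10.82 w 0.0161
0 0 -1 0 0 0 1; 0 0 -2.6 0 0 0 1; -0.1 0 -2.6 0 0 0 1; 0 0 -2.5 0 0 0 1; -0.02 0.02 -1.05 -0.04 -0.06 -0.02 1; 0 0.5 -0.2 0 0 -2.4 1; -0.2 1 -0.5 0 0 -4.9 1; -0.3 1.3 -0.6 0 0 -6 1; -0.4 1.3 -0.6 0 0 -6.1 1; -0.5 1.1 -0.6 0 0 -6 1; -0.7 1.2 -0.6 0 0 -6 1; -0.8 1 -0.6 0 0 -6.1 1
--
-0.8 1 -0.6 0 0 -6 1; -0.8 0.7 -0.5 0 0 -4.9 1; -0.43 0.26 -0.2 0 0 -2.4 1; -0.4 0.4 0 0 0 -2.4 1; -0.8 0.8 0 0 0 -4.7 1; -1.1 0.8 0 0 0 -5.9 1; -1.2 0.8 0 0 0 -5.9 1; -1.2 0.6 0 0 0 -5.9 1; -1.3 0.5 0 0 0 -5.8 1; -1.3 0.4 0 0 0 -5.9 1; -1.4 0.2 0 0 0 -5.9 1; -1.4 0 0 0 0 -5.9 1
--
-1.1 0 0 0 0 -4.7 1; -0.53 -0.07 0 0 0 -2.4 1
--
end [0.5439 0.0897 0.285 ] 95.4 26
```

Call:
apply_moves(plan="0 0 0 0 0 0 1; 0 0 0 0 0 0 1; 0 0 -1 0 0 0 1; 0 0 -2.6 0 0 0 1; -0.1 0 -3 0 0 0 1; 0 0 -3 0 0 0 1; 0 0 -2.2 0 0 0 1; 0 0.5 -0.2 0 0 -2.4 1; -0.2 1 -0.4 0 0 -4.9 1; -0.3 1.3 -0.4 0 0 -6 1; -0.4 1.3 -0.4 0 0 -6.1 1; -0.5 1.1 -0.4 0 0 -6 1")

```text
time_s: 21.7
position: [0.5688, 0.2717, 0.2728]
eef_rot: [[0.967, 0.256, -0.0], [0.256, -0.967, -0.001], [-0.001, 0.001, -1.0]]
contact_force: [-0.7, 0.0, -1.8]
width: 0.0151
```

Call:
apply_moves(plan="-0.7 1.2 -0.4 0 0 -6 1; -0.8 1 -0.4 0 0 -6.1 1; -0.8 1 -0.4 0 0 -6 1; -0.8 0.7 -0.2 0 0 -4.9 1; -0.4 0.3 0 0 0 -2.4 1; -0.4 0.4 0 0 0 -2.4 1; -0.8 0.8 0 0 0 -4.7 1; -1.1 0.8 0 0 0 -5.9 1; -1.2 0.8 0 0 0 -5.9 1; -1.2 0.6 0 0 0 -5.9 1; -1.3 0.5 0 0 0 -5.8 1; -1.3 0.4 0 0 0 -5.9 1")

```text
time_s: 22.9
position: [0.548, 0.133, 0.2868]
eef_rot: [[0.23, 0.973, -0.0], [0.973, -0.23, -0.001], [-0.001, -0.0, -1.0]]
contact_force: [-0.1, 0.4, -1.8]
width: 0.0148
```

Call:
apply_moves(plan="-1.4 0.2 0 0 0 -5.9 1; -1.4 0 0 0 0 -5.9 1; -1.1 0 0 0 0 -4.7 1; -0.5 -0.1 0 0 0 -2.4 1; 0 0 0 0 0 0 1; 0 0 0 0 0 0 1; 0 0 0 0 0 0 1")

```text
time_s: 23.6
position: [0.544, 0.0905, 0.2869]
eef_rot: [[-0.094, 0.996, 0.0], [0.996, 0.094, 0.0], [0.0, 0.0, -1.0]]
contact_force: [-0.3, 0.6, -2.2]
width: 0.015
```

```bash
python3 - <<'E'
from held import *
s=state();held('h_l1',s['position'][2]-.0375)
t=B+RB@[0,.0645]
print('target',t,'in board tcp',RB.T@(s['position'][:2]-B))
im,d=read_camera('scene');save('sc_l1',im)
E
```

```text
tool frame x min/med/max [-0.0077 -0.0003  0.0073] ymin (far end) [-0.0982 -0.0978] z 0.2497 5185
tcp [0.544  0.0905 0.2869] 95.41 23.65 0.01433158784490123 [ 0.6276151  -0.24824188 -2.48752874]
target [0.54393001 0.08971375] in board tcp [0.00014166 0.06524095]
```

View pics/h_l1.png

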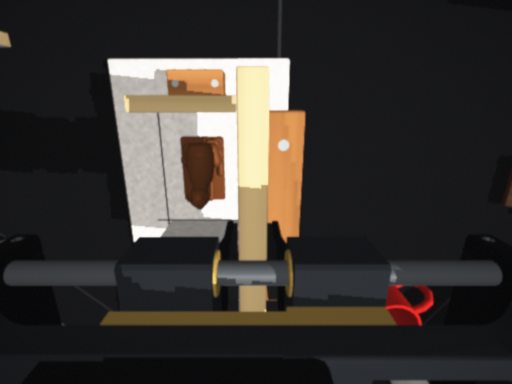

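View pics/sc_l1.png

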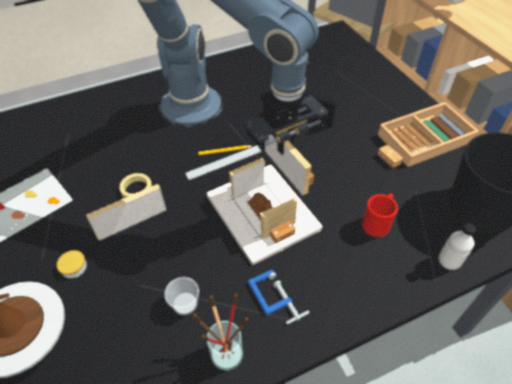

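L1 is over the +y side, with S1's panel at (180,102) and L1's inner edge clear of it. I'll lower it in two stages.

Call:
apply_moves(plan="0 -0.1 1 0 0 0 1; 0 -0.1 2 0 0 0 1; 0 0 2 0 0 0 1; 0 0 2 0 0 0 1; 0 0 2 0 0 0 1; 0 0 2 0 0 0 1; 0 0 1.2 0 0 0 1; 0 0 0.5 0 0 0 1; 0 0 0 0 0 0 1; 0 0 0 0 0 0 1; 0 0 0 0 0 0 1")

```text
time_s: 24.8
position: [0.5427, 0.09, 0.1606]
eef_rot: [[-0.094, 0.996, 0.002], [0.996, 0.094, 0.0], [0.0, 0.002, -1.0]]
contact_force: [-0.1, -0.3, -1.8]
width: 0.0145
```

```bash
python3 - <<'E'
from held import *
s=state();held('h_l1b',s['position'][2]-.0375)
print('in board tcp',RB.T@(s['position'][:2]-B))
E
```

```text
tool frame x min/med/max [-0.0165 -0.0007  0.0074] ymin (far end) [-0.0981 -0.0977] z 0.1233 5539
tcp [0.5426 0.0899 0.1606] 95.38 24.85 0.014967041540266256 [ 0.13208911 -0.23396332 -3.09880827]
in board tcp [-0.00121458  0.06488066]
```

View pics/h_l1b.png

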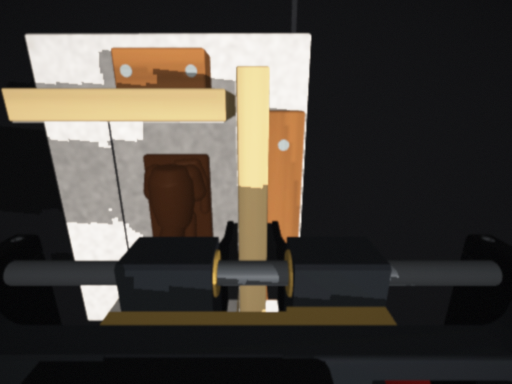

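There is a clear gap between S1's end at column 226 and L1 at column 238. I'll put it down the last 5 mm and release.

Call:
apply_moves(plan="0 0 0.2 0 0 0 1; 0 0 0.2 0 0 0 1; 0 0 0.1 0 0 0 1; 0 0 0.05 0 0 0 1; 0 0 0 0 0 0 1; 0 0 0 0 0 0 4; 0 0 0 0 0 0 4; 0 0 0 0 0 0 4; 0 0 0 0 0 0 4; 0 0 -0.8 0 0 0 4; 0 0 -2.4 0 0 0 4; 0 0 -3 0 0 0 4")

```text
time_s: 26.05
position: [0.5415, 0.0896, 0.2164]
eef_rot: [[-0.094, 0.996, -0.002], [0.996, 0.094, -0.0], [0.0, -0.002, -1.0]]
contact_force: [-0.2, -0.3, 0.6]
width: 0.0399
```

Call:
apply_moves(plan="0 0 -3 0 0 0 4; 0 0 -3 0 0 0 4; 0 0 -1.5 0 0 0 4; 0 0 0 0 0 0 4; 0 0 0 0 0 0 4")

```text
time_s: 26.55
position: [0.5417, 0.0893, 0.2904]
eef_rot: [[-0.094, 0.996, -0.001], [0.996, 0.094, -0.001], [-0.001, -0.001, -1.0]]
contact_force: [-0.5, -0.4, -0.4]
width: 0.04
```

```bash
python3 - <<'E'
from held import *
t=B+RB@[0,.0645]
look('l1p',t[0],t[1],5.4,.2)
look('l1q',.467,.0177,95.4,.104)
plan([(.50,-.16,.28,50,4),(.425,-.325,.28,6.4,4)],vmax=4.2,wmax=7.5)
E
```

```text
l1p 2815 ctr [0.5346 0.0825] size [178.5  27.3] lenyaw -174.2 z 0.1182 in board mm [-10.   58.2]
tcp [0.5415 0.0892 0.2898] 95.38 t 26.6
l1q 2594 ctr [0.4672 0.0275] size [ 35.6 123.4] lenyaw 94.7 z 0.1181 in board mm [-82.2   9.7]
tcp [0.5414 0.0892 0.2896] 95.39 t 26.65
t 26.65 p [0.5414 0.0892 0.2896] yaw 95.39 w 0.0398
-1.3 -0.3 0.1 0 0 2.5 4; -2.7 -0.6 0.1 0 0 4.9 4; -3.4 -0.5 0.1 0 0 6.1 4; -3.4 -0.1 0.1 0 0 6.1 4; -3.4 0.3 0.2 0 0 6.2 4; -3.3 0.7 0.1 0 0 6.1 4; -3.3 1 0.1 0 0 6.1 4; -2.5 1.1 0.1 0 0 4.9 4; -1.22 0.61 0.09 -0.11 0.13 2.49 4; -1.1 0.3 0 0 0 2.7 4; -2.1 0.7 0 0 0 5.5 4; -2.6 1.2 0 0 0 6.8 4
--
-2.5 1.4 0 0 0 6.8 4; -2.2 1.7 0 0 0 6.8 4; -2.1 2 0 0 0 6.8 4; -1.4 1.7 0 0 0 5.5 4; -0.61 0.99 0 0 0 2.7 4
--
end [ 0.425 -0.325  0.28 ] 6.4 17
```

View pics/l1p.png

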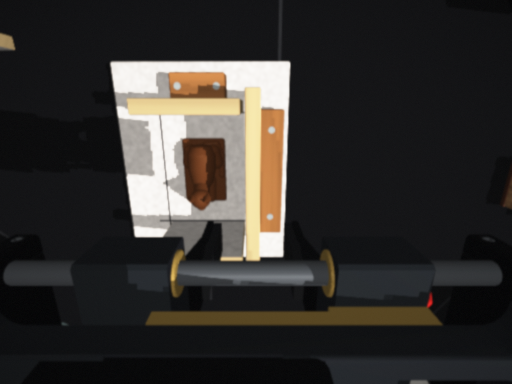

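L1 stands on the +y side and is released, with a small gap visible at column 243. The cat is untouched. Next is L2.

Call:
apply_moves(plan="-1.3 -0.3 0.1 0 0 2.5 4; -2.7 -0.6 0.1 0 0 4.9 4; -3.4 -0.5 0.1 0 0 6.1 4; -3.4 -0.1 0.1 0 0 6.1 4; -3.4 0.3 0.2 0 0 6.2 4; -3.3 0.7 0.1 0 0 6.1 4; -3.3 1 0.1 0 0 6.1 4; -2.5 1.1 0.1 0 0 4.9 4; -1.2 0.6 0.1 0 0 2.5 4; -1.1 0.3 0 0 0 2.7 4; -2.1 0.7 0 0 0 5.5 4; -2.6 1.2 0 0 0 6.8 4")

```text
time_s: 27.85
position: [0.476, -0.2143, 0.2814]
eef_rot: [[0.819, 0.573, 0.001], [0.573, -0.819, 0.001], [0.001, -0.001, -1.0]]
contact_force: [0.1, -0.9, 0.0]
width: 0.0397
```

Call:
apply_moves(plan="-2.5 1.4 0 0 0 6.8 4; -2.2 1.7 0 0 0 6.8 4; -2.1 2 0 0 0 6.8 4; -1.4 1.7 0 0 0 5.5 4; -0.6 1 0 0 0 2.7 4; 0 0 0 0 0 0 4; 0 0 0 0 0 0 4; 0 0 0 0 0 0 4")

```text
time_s: 28.65
position: [0.4268, -0.3226, 0.2813]
eef_rot: [[0.993, 0.115, 0.001], [0.115, -0.993, 0.001], [0.001, -0.001, -1.0]]
contact_force: [0.1, -0.0, 0.1]
width: 0.0402
```

```bash
python3 - <<'E'
from wl import *
look('l2',.4255,-.324,96.4,.2,.1)
plan([(.4255,-.324,.175,6.4,4),(.4255,-.324,.136,6.4,4)],vmax=3.6)
E
```

```text
l2 2570 ctr [ 0.4244 -0.3174] size [ 15.3 185.5] lenyaw 96.3 z 0.1001 in board mm [-157.3 -329.6]
tcp [ 0.4267 -0.3228  0.2813] 6.58 t 28.7
t 28.7 p [ 0.4267 -0.3228  0.2813] yaw 6.58 w 0.0401
0 0 1.1 0 0 0 4; -0.1 0 2.8 0 0 0.1 4; 0 0.1 2.8 0 0 0 4; 0 0 2.8 0 0 0.1 4; -0.04 0.01 1.13 -0.02 -0.03 -0.02 4; 0 0 2 0 0 0 4; 0 0 1.9 0 0 0 4
--
end [ 0.4255 -0.324   0.136 ] 6.4 7
```

View pics/l2.png

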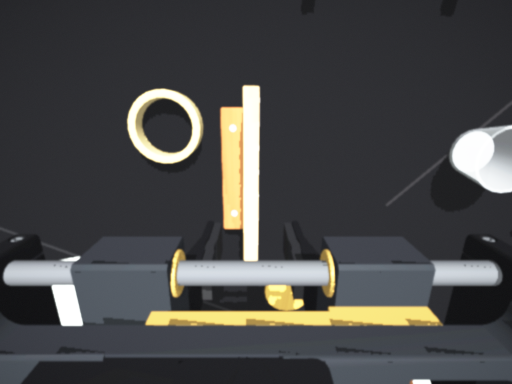

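L2 is at column 251, centred between the fingers, with its centre at (425, −325) mm. The tape at (165,125) is clear.

Call:
apply_moves(plan="0 0 1.1 0 0 0 4; -0.1 0.1 2.8 0 0 0.1 4; 0 0.1 2.8 0 0 0 4; 0 0 2.8 0 0 0.1 4; 0 0 2.1 0 0 0 4; 0 0 1.9 0 0 0 4; 0 0 1 0 0 0 4; 0 0 0 0 0 0 4; 0 0 0 0 0 0 1; 0 0 0 0 0 0 1; 0 0 0 0 0 0 1; 0 0 0 0 0 0 1")

```text
time_s: 29.9
position: [0.4254, -0.3267, 0.137]
eef_rot: [[0.994, 0.108, 0.001], [0.108, -0.994, -0.001], [0.001, 0.001, -1.0]]
contact_force: [-0.2, -0.5, 0.0]
width: 0.016
```

```bash
python3 - <<'E'
from wl import *
s=state();print(s['position'],s['width'],s['contact_force'])
p=s['position']
t=B+RB@[0,-.0650]; print(t)
plan([(p[0],p[1],.25,6.4,1),(.49,-.19,.285,50,1),(t[0]-.002,t[1],.285,95.4,1)],vmax=3.6,wmax=6.5)
E
```

```text
[ 0.42537041 -0.32671733  0.13695088] 0.016026454206970974 [-0.17014623 -0.51074165  0.01918739]
[ 0.55611704 -0.03921153]
t 29.9 p [ 0.4254 -0.3267  0.137 ] yaw 6.18 w 0.016
0 0 -0.9 0 0 0 1; 0 0 -2.4 0 0 -0.1 1; 0 0 -2.4 0 0 0 1; 0 0 -2.3 0 0 -0.1 1; 0 0 -2.4 0 0 0 1; 0.01 0.01 -0.9 0.06 -0.05 -0.02 1; 0.4 -0.7 -0.2 0 0 -2.4 1; 0.9 -1.3 -0.4 0 0 -4.7 1; 1.3 -1.6 -0.4 0 0 -5.9 1; 1.5 -1.5 -0.5 0 0 -5.9 1; 1.5 -1.3 -0.5 0 0 -5.8 1; 1.7 -1.1 -0.5 0 0 -5.9 1
--
1.9 -1 -0.4 0 0 -5.9 1; 1.5 -0.6 -0.4 0 0 -4.7 1; 0.75 -0.21 -0.21 0.01 0 -2.4 1; 0.8 -0.3 0 0 0 -2.5 1; 1.8 -0.4 0 0 0 -4.9 1; 2.1 -0.4 0 0 0 -6.1 1; 2.3 -0.1 0 0 0 -6.1 1; 2.2 0.1 0 0 0 -6.2 1; 2.2 0.3 0 0 0 -6.1 1; 2.1 0.6 0 0 0 -6.1 1; 1.6 0.6 0 0 0 -4.9 1; 0.83 0.43 0 0 0 -2.5 1
--
end [ 0.5542 -0.0392  0.285 ] 95.4 24
```

Call:
apply_moves(plan="0 0 0 0 0 0 1; 0 0 0 0 0 0 1; 0 0 -0.9 0 0 0 1; 0 0 -2.4 0 0 0 1; 0 0 -2.6 0 0 -0.1 1; 0 0 -2.6 0 0 0 1; 0 0 -2.4 0 0 -0.1 1; 0 0 -0.9 0 0 0 1; 0.4 -0.7 -0.2 0 0 -2.4 1; 0.9 -1.3 -0.4 0 0 -4.7 1; 1.3 -1.6 -0.4 0 0 -5.9 1; 1.5 -1.5 -0.5 0 0 -5.9 1")

```text
time_s: 31.1
position: [0.4527, -0.2656, 0.2676]
eef_rot: [[0.902, 0.432, -0.003], [0.432, -0.902, 0.002], [-0.002, -0.003, -1.0]]
contact_force: [0.0, 0.7, -2.6]
width: 0.0147
```

Call:
apply_moves(plan="1.5 -1.3 -0.5 0 0 -5.8 1; 1.7 -1.1 -0.5 0 0 -5.9 1; 1.9 -1 -0.4 0 0 -5.9 1; 1.5 -0.6 -0.4 0 0 -4.7 1; 0.8 -0.2 -0.2 0 0 -2.4 1; 0.8 -0.3 0 0 0 -2.5 1; 1.8 -0.4 0 0 0 -4.9 1; 2.1 -0.4 0 0 0 -6.1 1; 2.3 -0.1 0 0 0 -6.1 1; 2.2 0.1 0 0 0 -6.2 1; 2.2 0.3 0 0 0 -6.1 1; 1.6 0.7 0 0 0 -6.1 1")

```text
time_s: 32.3
position: [0.5439, -0.0671, 0.2884]
eef_rot: [[0.029, 1.0, -0.002], [1.0, -0.029, 0.0], [0.0, -0.002, -1.0]]
contact_force: [1.2, 0.5, -2.6]
width: 0.0142
```

Call:
apply_moves(plan="1.2 0.8 0 0 0 -4.9 1; 0.4 0.6 0 0 0 -2.5 1; 0 0 0 0 0 0 1; 0 0 0 0 0 0 1; 0 0 0 0 0 0 1")

```text
time_s: 32.8
position: [0.558, -0.0533, 0.2889]
eef_rot: [[-0.092, 0.996, -0.001], [0.996, 0.092, -0.001], [-0.001, -0.001, -1.0]]
contact_force: [0.6, -0.0, -3.6]
width: 0.015
```

```bash
python3 - <<'E'
from held import *
s=state();held('h_l2',s['position'][2]-.0375)
print('in board tcp',RB.T@(s['position'][:2]-B))
E
```

```text
tool frame x min/med/max [-0.0076  0.      0.0074] ymin (far end) [-0.1029 -0.1025] z 0.2522 5622
tcp [ 0.558  -0.0531  0.2891] 95.28 32.85 0.014466250829881275 [ 0.28632143  0.46324699 -2.30673678]
in board tcp [ 0.00056576 -0.079155  ]
```

View pics/h_l2.png

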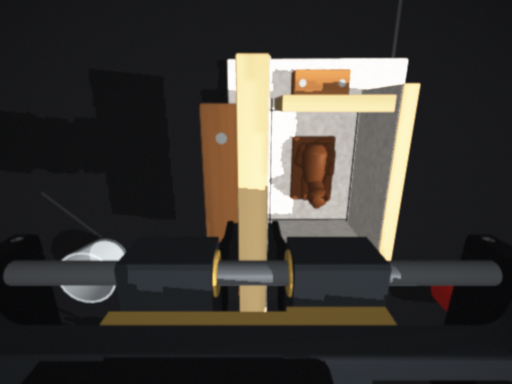

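L2 is 14 mm outside its line, as I intended. I'll shift it in and lower it.

Call:
apply_moves(plan="0.7 0.1 0.5 0 0 0 1; 0.6 0.1 1.5 0 0 0 1; 0 0 2 0 0 0 1; 0 0 2 0 0 0 1; 0 0 2 0 0 0 1; 0 0 2 0 0 0 1; 0 0 1.6 0 0 0 1; 0 0 0.7 0 0 0 1; 0 0 0.4 0 0 0 1; 0 0 0 0 0 0 1; 0 0 0 0 0 0 1; 0 0 0 0 0 0 1")

```text
time_s: 34.05
position: [0.5597, -0.039, 0.1631]
eef_rot: [[-0.094, 0.996, 0.002], [0.996, 0.094, -0.0], [-0.0, 0.002, -1.0]]
contact_force: [-1.2, 0.0, -1.9]
width: 0.015
```

```bash
python3 - <<'E'
from held import *
s=state();held('h_l2b',s['position'][2]-.0375)
print('in board tcp',RB.T@(s['position'][:2]-B))
E
```

```text
tool frame x min/med/max [-0.0074  0.0007  0.019 ] ymin (far end) [-0.1027 -0.1023] z 0.1261 6137
tcp [ 0.5596 -0.039   0.163 ] 95.38 34.1 0.014755183861710463 [ 0.09911835 -0.068694   -2.63899876]
in board tcp [ 0.00360468 -0.06508235]
```

View pics/h_l2b.png

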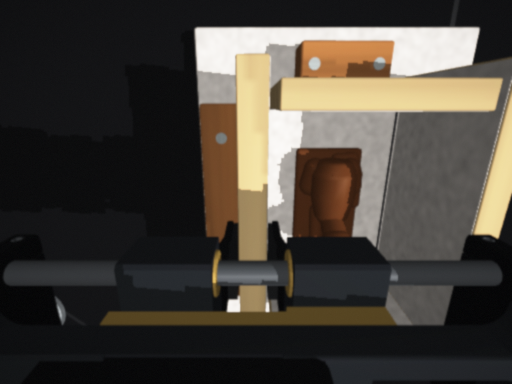

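Nothing is touching: L2's inner edge is at column 270 and S1's end at column 280. The bottom is 8 mm up, so I'll lower it and release.

Call:
apply_moves(plan="0 -0.1 0.3 0 0 0 1; 0 0 0.2 0 0 0 1; 0 0 0.2 0 0 0 1; 0 0 0.1 0 0 0 1; 0 0 0.05 0 0 0 1; 0 0 0 0 0 0 1; 0 0 0 0 0 0 4; 0 0 0 0 0 0 4; 0 0 0 0 0 0 4; 0 0 0 0 0 0 4; 0 0 -0.8 0 0 0 4; 0 0 -2.4 0 0 0 4")

```text
time_s: 35.3
position: [0.557, -0.0394, 0.1846]
eef_rot: [[-0.094, 0.996, -0.004], [0.996, 0.094, 0.0], [0.001, -0.004, -1.0]]
contact_force: [0.5, -0.5, -0.4]
width: 0.0397
```

Call:
apply_moves(plan="0 0 -3 0 0 0 4; 0 0 -3.5 0 0 0 4; 0 0 -4 0 0 0 4; 0 0 -3 0 0 0 4; -3 0 -2 0 0 0 4; -4 0 0 0 0 0 4; -4 0 0 0 0 0 4; -4 0 0 0 0 0 4; -4 0 0 0 0 0 4; -3 0 0 0 0 0 4; 0 0 0 0 0 0 4; 0 0 0 0 0 0 4")

```text
time_s: 36.5
position: [0.5787, -0.2584, 0.3408]
eef_rot: [[-0.093, 0.996, 0.0], [0.996, 0.093, 0.001], [0.001, 0.0, -1.0]]
contact_force: [0.3, 0.4, -0.6]
width: 0.0397
```

```bash
cat > fin.py <<'E'
from wl import *
from meas import cloud
import sys
tag=sys.argv[1]
for cam in('top','scene','wrist'):
    cm=camera_model(cam); im,d=read_camera(cam); save('f_'+tag+cam,im)
    r,c=np.nonzero(d>0.05);P=world(cam,d,r,c,cm)
    Q=(P[:,:2]-B)@RB*1000; z=P[:,2]
    top=abs(z-.118)<.005
    for n,m,ax in(('+y',(abs(Q[:,1]-64)<12)&(abs(Q[:,0])<130),0),('-y',(abs(Q[:,1]+64)<12)&(abs(Q[:,0])<130),0),('+x',(abs(Q[:,0]-82)<14)&(abs(Q[:,1])<53),1),('-x',(abs(Q[:,0]+82)<14)&(abs(Q[:,1])<53),1)):
        T=Q[m&top]
        if len(T)<30: print(cam,n,'few');continue
        f=np.polyfit(T[:,ax],T[:,1-ax],1)
        print(cam,n,len(T),'along',np.percentile(T[:,ax],[.5,99.5]).round(1),'across',np.percentile(T[:,1-ax],[2,50,98]).round(1),'slope',f[0].round(3),'z',np.median(z[m&top]).round(4))
s=state();print(s['position'],s['time_s'],s['contact_force'])
E
python3 fin.py a
```

```text
top +y 545 along [-99.7  97.8] across [54.7 62.  69.5] slope -0.002 z 0.1175
top -y 549 along [-100.9   96.3] across [-74.3 -66.9 -59.2] slope -0.002 z 0.1175
top +x 281 along [-52.5  50. ] across [73.9 81.2 89.2] slope -0.002 z 0.1172
top -x 308 along [-52.4  49.4] across [-91.2 -84.  -76.1] slope 0.002 z 0.1174
scene +y 371 along [-99.5 100.7] across [55.9 63.2 71.8] slope -0.002 z 0.119
scene -y 384 along [-98.5  99.6] across [-72.7 -65.7 -57.1] slope 0.001 z 0.1188
scene +x 236 along [-51.4  52.1] across [76.2 85.2 91.9] slope -0.002 z 0.1186
scene -x 200 along [-51.4  51.2] across [-89.8 -79.6 -73.1] slope -0.002 z 0.1184
wrist +y few
wrist -y 2539 along [-100.    96.9] across [-73.3 -67.  -57.8] slope -0.003 z 0.1181
wrist +x 661 along [-52.   48.3] across [75.5 80.  89.9] slope -0.026 z 0.1181
wrist -x 717 along [-52.6   1.7] across [-88.9 -81.6 -75.3] slope 0.012 z 0.1182
[ 0.57904262 -0.25614375  0.34129519] 36.65 [ 0.4093234  -0.38623158  0.85900194]
```

View pics/f_ascene.png

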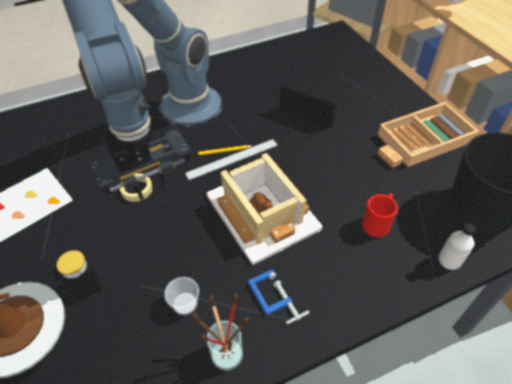

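View pics/f_awrist.png

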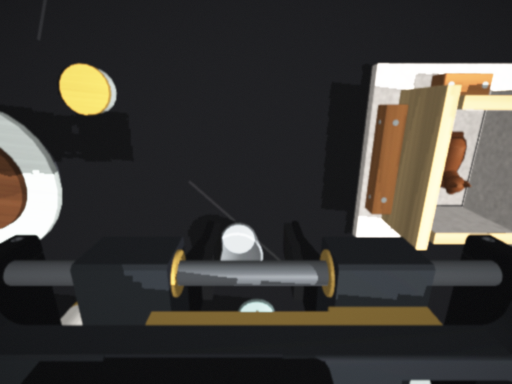

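All three views agree. Each wall is within about 3 mm of its line, within about 2 mm of centre and at most 0.003 rad off parallel; wrist slopes for the partly hidden short walls are unreliable and left out. Tops are level at 118 mm. I'll compare the bystanders with the first pictures, then hand in.

```bash
python3 - <<'E'
from h import *
a=cv2.imread('pics/top0.png').astype(int);b=cv2.imread('pics/f_atop.png').astype(int)
for n,(r,c,h) in dict(mug=(132,138,24),tub=(106,352,20),tape=(263,385,24),clamp=(97,270,26)).items():
    A=a[r-h:r+h,c-h:c+h].astype(np.float32).mean(2);Bq=b[r-h:r+h,c-h:c+h].astype(np.float32).mean(2)
    print(n,np.abs(A-Bq).mean().round(1),cv2.phaseCorrelate(A,Bq))
E
```

```text
mug 12.7 ((0.0691934429176726, -0.005632453252463421), 0.9404766228463914)
tub 41.2 ((-0.24780084533475488, 0.3934853296137888), 0.4981756293773651)
tape 15.5 ((0.2029182707043553, -0.13816788997197804), 1.0064337427417438)
clamp 14.5 ((0.15821321529609023, -0.0813541177665762), 1.001782941883647)
```

View pics/f_atop.png

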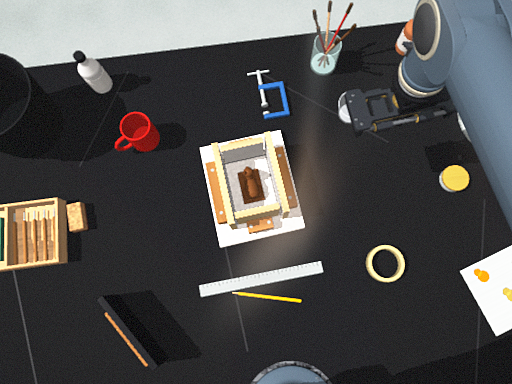

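The closed box stands on the board around the cat. The mug, tape and clamp haven't moved. The tub is half hidden by the gripper at (350,105), but the scene view shows it where it was, at (184,295).

```bash
python3 -c "
from station import *
print(sign_off())"
```

```text
the job is handed in; nothing more can be done
None
```

The casting box is built round the cat and handed in, about 37 s into the 99 s allowed; the hand-in reports no verdict.

I picked up each wall by its panel. The two short walls went down first, then the two long walls, turned about 90° and set 2 mm outward on purpose to clear the short ends.

**Last checks (top, scene and wrist cameras):**
- **Position:** inner faces are within about 1–4 mm of their pencil lines (8 mm allowed). The −y long wall is furthest out. Centring is within about 2 mm (12 mm allowed).
- **Angle and height:** long walls are within about 0.003 rad of parallel, and all tops are level at about 118 mm. I judged upright from the level tops and did not measure it directly.
- **Sculpture and bystanders:** the cat shows no sign of contact. The mug, tape and clamp have not moved.
- **Weak or disagreeing checks:**
  - The tub was partly hidden by the gripper in the top view, so its image match there was poor. The scene view shows it where it was.
  - The top and scene cameras differed by 1–4 mm.
  - The last wrist view saw little of the short walls, so its angle for them (up to 0.026 rad) disagrees with the other cameras. It could not see the +y wall at all.

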